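Put the spice corner in order

TASK

Put these kitchen things in order, one after another: first stand the red cup upright in the middle of the white saucer and seat the wooden lid properly on it; then build a straight tower in the middle of the cork coaster, the green-lidded canister at the bottom, the orange-lidded canister on it and the aluminium tin on top. Set each thing down without dropping it or tipping it over, let go of it, and leave the honey dipper and the blue clip where they lie.

Things in the scene. Friction and masses are not known exactly. Their poses are not given: they have to be found in the camera images.
- cup_center (a point): Red ceramic cup, loose, upright, round and straight-sided: 64 mm across, 70 mm high, wall 4 mm (mouth 56 mm), 0.2 kg. A loop handle reaches 57 mm from the axis on its own +y side; the +x and -x sides are free for the fingers. The point is on its axis half-way up, 35 mm above its underside; z is up.
- lid_center (a point): Wooden cup lid, 46 mm high, 0.07 kg, loose. From below: a plug 46 mm wide, 6 mm deep (rests on it now; drops into the cup's mouth); a disc 72 mm wide, 8 mm thick, that rests on the cup's rim; a darker round knob, 22 mm wide, 32 mm tall (14 to 46 mm up), to hold it by. The point is on its axis, 23 mm above its underside; z up. Seated, it lies 52 mm above the cup's point.
- green_can_center (a point): Clear acrylic canister with a flat green lid, shut, loose: a square block 58 x 58 mm, 56 mm high, 0.09 to 0.17 kg. Two steel snap latches stand out 4 mm on its own +x and -x sides; the +y and -y sides are flat and plain, 58 mm apart, for the fingers. The point is its centre, 28 mm above its underside; z is up.
- orange_can_center (a point): Clear acrylic canister with a flat orange lid, shut, loose: a square block 58 x 58 mm, 56 mm high, 0.09 to 0.17 kg. Two steel snap latches stand out 4 mm on its own +x and -x sides; the +y and -y sides are flat and plain, 58 mm apart, for the fingers. The point is its centre, 28 mm above its underside; z is up.
- tin_center (a point): Hinged aluminium spice tin, shut, plain metal: a square block 52 x 52 mm, 32 mm high, 0.09 kg; flat hinge at +x and flat clasp at -x, the +y and -y sides plain. The point is its centre, 16 mm above its underside; z is up. Loose.
- coaster_top (a point): Round cork coaster, diameter 110 mm, 10 mm thick, fixed to the worktop. The point is the centre of its flat upper face, 10 mm above the worktop.
- saucer_top (a point): Round white saucer, fixed to the worktop: outside diameter 116 mm at its rim, which is 10 mm high; flat floor about 98 mm across. The point is the centre of that floor, 6 mm above the worktop.
- dipper_center (a point): Wooden honey dipper lying on the worktop among the things, 140 mm long along its own x, up to 28 mm thick. The point is the middle of its length, 14 mm up. Not to be moved.
- clip_center (a point): Blue plastic clothes-peg style clip lying on the worktop, 72 mm long along its own x, about 20 mm wide, 12 mm high. The point is its middle, 6 mm up. Not to be moved.
There are look-alikes about, which are no part of the job. What is shaped like the part that bears tin_center but purple is not meant.

How it is judged:
By the outcome, as a careful person would: the job done as asked, in the order asked, and still so for the second after the job is handed in, with the robot touching nothing.
It also fails if it takes over 125 s, if anything falls off the work surface, if the arm or the gripper's body presses on something with over 40 N, if the wrist force passes 120 N, or if a joint passes its speed limit or range.

ROBOT

A 6-joint arm with a two-finger parallel gripper is mounted at the origin on the work surface. World frame = base frame: x ahead of the robot, y to its left, z up, the work surface at z = 0. Lengths are in m, angles in rad, forces in N, time in s.
With the tool pointing down it reaches from about 0.225 to 0.875 m from the base axis. Payload 3.4 kg.
Tool frame: the origin (TCP) lies at the very end of the fingers, on their centre line; the grasp point (between the pads) lies 19 mm behind it (grip_depth is the distance from the TCP to the grasp point, in m); x points along the fingers, z is the direction in which the jaws open and shut, and the axes are right-handed (so a half turn about x gives the same grasp; the last joint's range is limited). The gripper opens to 85 mm and grips with 20 to 120 N. Pads are 22 mm wide; open, the fingers measure 114 mm over their backs; the gripper's body (76 mm by 85 mm) begins 54 mm behind the grasp point. The pads swing forward as they close: fully open they stand 13 mm farther back than shut.
Start: joints at [-1.413, 0.276, 1.505, -0, 1.361, -0.121], TCP at [0.158, -0.553, 0.196] pointing down, gripper open.
Joint ranges: [-2.89, 2.89], [-0.75, 2.08], [0.22, 2.7], [-1.18, 4.32], [0.11, 2.71], [-2.7, 2.7]. Speed limits (rad/s): [2.57, 2.57, 3.14, 3.14, 3.14, 3.14].

INTERFACE

Orientations are given as a unit quaternion [w, x, y, z].
In Python, from rig import get_state, get_image, sign_off, grip_depth gives the robot as it stands. The module is installed in compiled form; this text tells all that it offers.
- The arm moves only by the tool arm_command, never from a script. Its argument "series" is a list of rows, each an object with "dp": the shift along the tool's x, y, z scaled (see below), a list of three; "angular": the turn, a rotation vector about the tool's x, y, z scaled (see below), a list of three; "gripper": the finger opening in mm, from 0 to 85.4. A call has exactly 8 rows; each row shifts and turns the pose as measured when the row begins, along the tool's axes as they then stand; what a row does not reach is not made up. The controller multiplies each number of a shift by 0.12 m and each number of a turn by 90 degrees. A row lasts 1/8 s, in which the tool goes at most 62.5 mm and 10.7 degrees, less where a joint would pass 70% of its speed; a pose out of reach is approached as far as the arm can. A call with a number of a shift or a turn outside -1 to 1 is refused whole. A call with a gripper value outside its range is refused whole. The fingers move at their own pace and stop on an object; "grip_force" is the grip in N (left out, the last holds). Time passes only in rows, so rows that do not move let the fingers close, or fill a call up. It gives the time, the measured TCP pose, the force and the opening at its end, in the units of the state.
- get_state(): the state, without advancing time (a new reading comes with each control period).
- get_image(name): name is "side" or "top"; returns a dict with "image" (420x560x3 uint8, blue, green, red), "depth" (420x560 float32, m along the optical axis (not along the pixel's ray), 0 where there is no reading), "mtx" (3x3 intrinsics, pixels), "view" (4x4, takes a point from world to camera coordinates). Camera axes: x right, y up, looking along -z (the intrinsics and any distortion apply to the point x, -y, -z); pixel columns grow to the right and rows downward; lengths in m; the calibration is good to about 2 mm. A picture is of the moment at which its call begins.
- sign_off(): hands the job in, once; it reports no verdict.
The state is a dict: "clock": time; "qpos": joint angles; "qd": joint speeds; "effort": joint torques, N m; "position": TCP position; "ee_rot": TCP orientation; "contact_force": force on the tool from outside, world axes, zero at the start; "moment": the same for the moment, N m; "width": finger opening in m.
Only numpy, scipy, OpenCV 4.12 (cv2) and the standard library are available. Lean on these libraries where they do the work, as an engineer would, in place of code of your own. Each camera call takes 0.05 s, during which the arm holds its last target. There are 200 camera calls.

## Working session

There is one attempt and no reset: what is moved stays moved. The work goes in short steps, Python scripts to look and compute and a tool call to move; the robot and the scene stay as the last step left them, time stands still between calls to the robot, and variables do not carry over. Pictures are saved under pics/ and viewed, about 12 in all and at most 16, crops included, and the job is handed in when it is done.

Besides the shell and the picture viewer there is one more tool, called after "Call:" by a JSON object that holds its "method" and its "body". arm_command: Moves the arm, as the interface text tells. Its arguments: {"type":"object","properties":{"series":{"type":"array","items":{"type":"object","properties":{"dp":{"type":"array","items":{"type":"number"}},"angular":{"type":"array","items":{"type":"number"}},"gripper":{"type":"number"}}}},"grip_force":{"type":"number"}},"required":["series"]}

```bash
mkdir -p pics; cat > h.py <<'E'
import numpy as np, cv2
from rig import get_state, get_image, sign_off, grip_depth
def cloud(d):
    K=d["mtx"];V=d["view"];z=d["depth"];h,w=z.shape
    v,u=np.mgrid[0:h,0:w]
    P=np.stack([(u-K[0,2])/K[0,0]*z,-(v-K[1,2])/K[1,1]*z,-z],-1)
    return (P-V[:3,3])@V[:3,:3]
E
python3 - <<'E'
from h import *
s=get_state();print(s,grip_depth)
for n in("top","side"):
    d=get_image(n);cv2.imwrite(f"pics/{n}0.png",d["image"]);np.savez(f"{n}0.npz",**d);print(n,d["mtx"],d["view"])
E
```

```text
{'clock': 0.0, 'qpos': array([-1.41300166e+00,  2.76614859e-01,  1.50613339e+00, -1.67218751e-05,
        1.36074604e+00, -1.21016708e-01]), 'qd': array([-0.00010702,  0.00111192,  0.00243575,  0.00033348,  0.00218098,
       -0.00135504]), 'effort': array([ 7.57626203e-04, -4.16775405e+01, -2.45798081e+01, -2.57470074e-04,
        1.07770687e-02, -1.87559613e-05]), 'position': array([ 0.15813012, -0.55219374,  0.19532838]), 'ee_rot': array([ 0.56413908,  0.42613332,  0.56511524, -0.42520848]), 'contact_force': array([ 0.00898687,  0.22762569, -0.1104345 ]), 'moment': array([-2.25405183e-02, -1.41522248e-02, -1.63457640e-05]), 'width': 0.08501385055032801} 0.0187
top [[432.25690079   0.         280.49180101]
 [  0.         432.25690079 204.95035973]
 [  0.           0.           1.        ]] [[-8.44122865e-04 -9.99984463e-01 -5.51012069e-03  1.38200996e-03]
 [ 9.97356563e-01 -1.24223322e-03  7.26522085e-02 -5.85412621e-01]
 [-7.26579245e-02 -5.43422764e-03  9.97342115e-01 -9.90092233e-01]
 [ 0.00000000e+00  0.00000000e+00  0.00000000e+00  1.00000000e+00]]
side [[433.02020786   0.         278.14178428]
 [  0.         433.02020786 211.31592769]
 [  0.           0.           1.        ]] [[-0.99126048 -0.1318413   0.0045312   0.54920492]
 [ 0.08396183 -0.60403663  0.79252139 -0.10424801]
 [-0.10175004  0.78597558  0.60982728 -1.04172866]
 [ 0.          0.          0.          1.        ]]
```

View pics/top0.png

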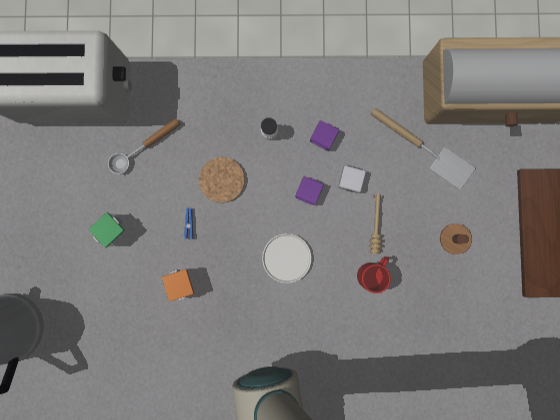

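View pics/side0.png

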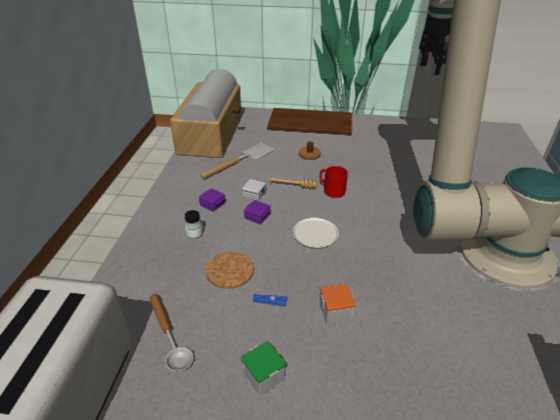

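The top view shows the red cup (375,277) with its handle toward (385,262), the lid (456,239), saucer (287,258), coaster (222,180), green canister (106,230) and orange canister (178,285). There are three tin-shaped blocks: (352,179) aluminium, (324,135) purple and (309,190) purple. Only the grey one fits the description. I'll confirm it in a crop and measure everything.

```bash
cat >> h.py <<'E'
def blob(P,hsv,box,zr,lo=(0,0,0),hi=(180,255,255)):
    u0,v0,u1,v1=box;m=np.zeros(P.shape[:2],bool);m[v0:v1,u0:u1]=1
    m&=(P[...,2]>zr[0])&(P[...,2]<zr[1])&(cv2.inRange(hsv,np.array(lo),np.array(hi))>0)
    return P[m]
def rep(n,Q):
    r=cv2.minAreaRect((Q[:,:2]*1000).astype(np.float32));c,rad=cv2.minEnclosingCircle((Q[:,:2]*1000).astype(np.float32))
    print(n,len(Q),"mean",Q.mean(0).round(4),"rect",np.round(r[0],1),np.round(r[1],1),round(r[2],1),"circ",np.round(c,1),round(rad,1),"z",np.percentile(Q[:,2],[2,50,98]).round(4))
E
python3 - <<'E'
from h import *
d=np.load("top0.npz");P=cloud(d);h=cv2.cvtColor(d["image"],cv2.COLOR_BGR2HSV)
rep("cuprim",blob(P,h,(340,245,410,310),(.062,.08)))
rep("cuphandle",blob(P,h,(340,245,410,310),(.02,.06)))
rep("liddisc",blob(P,h,(430,215,480,260),(.008,.022)))
rep("lidknob",blob(P,h,(430,215,480,260),(.038,.06)))
rep("green",blob(P,h,(80,205,130,255),(.05,.065)))
rep("orange",blob(P,h,(155,260,200,305),(.05,.065)))
rep("tin",blob(P,h,(335,160,372,198),(.026,.04)))
rep("coaster",blob(P,h,(190,150,255,210),(.006,.02)))
rep("saucer",blob(P,h,(255,225,320,290),(.0035,.02)))
rep("dipper",blob(P,h,(365,190,390,256),(.006,.04)))
rep("clip",blob(P,h,(180,200,200,245),(.005,.02)))
c=[cv2.resize(d["image"][v-35:v+35,u-45:u+45],None,fx=4,fy=4,interpolation=cv2.INTER_CUBIC) for u,v in((335,165),(375,275),(106,230),(178,285))]
cv2.imwrite("pics/crop1.png",np.vstack([np.hstack(c[:2]),np.hstack(c[2:])]))
E
```

```text
cuprim 203 mean [ 0.4216 -0.2101  0.0695] rect [ 421.9 -211.4] [63.3 69. ] 15.8 circ [ 428.2 -213.6] 40.3 z [0.0626 0.0701 0.0739]
cuphandle 326 mean [ 0.4401 -0.2152  0.0369] rect [ 443.2 -209. ] [ 61.1 100.5] 85.8 circ [ 444.3 -210.3] 52.4 z [0.0205 0.0339 0.0595]
liddisc 661 mean [ 0.5079 -0.4058  0.015 ] rect [ 507.8 -407.8] [70.7 70.4] 45.7 circ [ 508.7 -408.2] 36.6 z [0.0108 0.015  0.0192]
lidknob 80 mean [ 0.508  -0.4065  0.0466] rect [ 508. -407.] [21.5 18.2] 89.8 circ [ 508.5 -407.4] 11.1 z [0.0411 0.0469 0.0501]
green 701 mean [0.5288 0.3947 0.0554] rect [528.9 395.2] [59.5 65.9] 45.0 circ [529.  394.8] 39.0 z [0.0516 0.0555 0.0593]
orange 717 mean [0.4054 0.2308 0.0558] rect [405.5 231.2] [65.6 58.8] 20.0 circ [406.  231.4] 39.4 z [0.0517 0.0559 0.0596]
tin 503 mean [ 0.6469 -0.1655  0.0325] rect [ 647.  -165.9] [51.8 55.7] 74.3 circ [ 647.3 -165.6] 34.4 z [0.0281 0.0326 0.0362]
coaster 1619 mean [0.6481 0.1414 0.0102] rect [632.5 145.7] [108.2 141.9] 75.7 circ [630.2 157.8] 78.5 z [0.0069 0.0101 0.0138]
saucer 1888 mean [ 0.4631 -0.0135  0.007 ] rect [462.8 -14.5] [150.9 147.7] 89.9 circ [459.2  -8.8] 98.9 z [0.0037 0.0068 0.0117]
dipper 379 mean [ 0.5304 -0.2216  0.0211] rect [ 541.3 -234.2] [ 44.9 138.5] 83.0 circ [ 542.6 -223.7] 69.3 z [0.0125 0.0206 0.0292]
clip 195 mean [0.5447 0.2181 0.0111] rect [546.5 221.2] [90.1 30.8] 12.9 circ [549.9 206.2] 45.0 z [0.0057 0.0113 0.0144]
```

View pics/crop1.png

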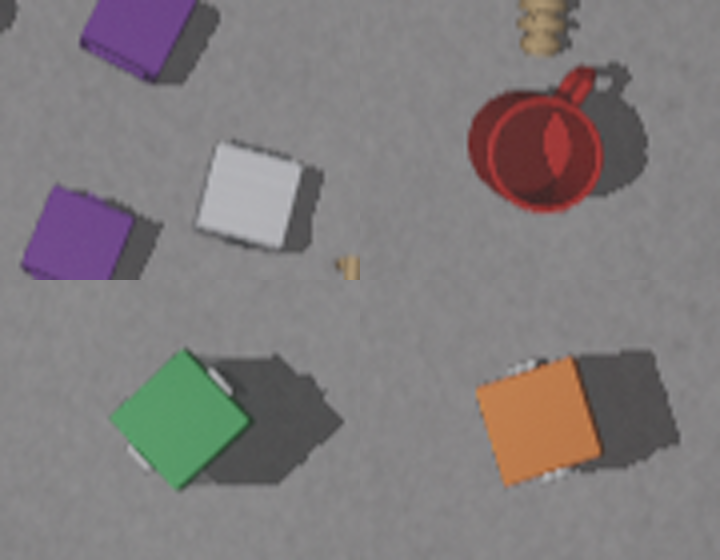

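The crop confirms that the grey block (352,179) is the aluminium tin and the other two are purple. The canister latches sit at the upper-right and lower-left of the green one, and at the top and bottom of the orange one. Next I'll refine the centres with colour contours projected onto planes of known height.

```bash
cat >> h.py <<'E'
from scipy.spatial.transform import Rotation as R
from scipy.optimize import least_squares
def onplane(d,uv,z):
    K=d["mtx"];V=d["view"];uv=np.asarray(uv,float).reshape(-1,2)
    r=np.c_[(uv[:,0]-K[0,2])/K[0,0],-(uv[:,1]-K[1,2])/K[1,1],-np.ones(len(uv))]@V[:3,:3]
    o=-V[:3,:3].T@V[:3,3]
    return o+r*((z-o[2])/r[:,2])[:,None]
def contour(d,box,lo,hi,z):
    u0,v0,u1,v1=box;h=cv2.cvtColor(d["image"],cv2.COLOR_BGR2HSV)
    m=cv2.inRange(h,np.array(lo),np.array(hi));k=np.zeros_like(m);k[v0:v1,u0:u1]=m[v0:v1,u0:u1]
    cs,_=cv2.findContours(k,cv2.RETR_EXTERNAL,cv2.CHAIN_APPROX_NONE)
    return onplane(d,max(cs,key=cv2.contourArea),z)[:,:2]*1000
def circ(n,Q):
    s=least_squares(lambda p:np.hypot(Q[:,0]-p[0],Q[:,1]-p[1])-p[2],[*Q.mean(0),50],loss="soft_l1").x;print(n,s.round(1))
def rect(n,Q):
    r=cv2.minAreaRect(Q.astype(np.float32));print(n,np.round(r[0],1),np.round(r[1],1),round(r[2],1))
def plan(x,y,z,jaw=None):
    "remaining shift in tool axes (scaled) and turn about x (scaled)"
    s=get_state();q=s["ee_rot"];T=R.from_quat([*q[1:],q[0]]).as_matrix();p=s["position"]
    cur=np.degrees(np.arctan2(T[1,2],T[0,2]));print("t",round(s["clock"],2),"p",p.round(4),"jaw",cur.round(1),"down",T[:,0].round(3),"w",round(s["width"],4),"F",s["contact_force"].round(1),"q6",s["qpos"][5].round(2))
    if jaw is not None:
        dj=(jaw-cur+90)%180-90;T2=R.from_rotvec([0,0,np.radians(dj)]).as_matrix()@T
        print("turn deg world",dj.round(1),"angular",(R.from_matrix(T.T@T2).as_rotvec()/(np.pi/2)).round(3));T=T2
    print("dp (after turn)",(T.T@(np.array([x,y,z])-p)/.12).round(3))
E
python3 - <<'E'
from h import *
d=np.load("top0.npz");P=cloud(d);h=cv2.cvtColor(d["image"],cv2.COLOR_BGR2HSV)
for p in((106,230),(178,285),(352,179),(222,180),(287,258),(456,228),(460,239),(375,290)):print(p,h[p[1],p[0]],end=" ")
print()
rect("green",contour(d,(80,205,130,255),(50,100,60),(75,255,255),.056))
rect("orange",contour(d,(155,260,200,305),(5,120,120),(18,255,255),.056))
rect("tin",contour(d,(335,160,372,198),(0,0,165),(180,40,255),.032))
circ("coaster",contour(d,(190,150,255,210),(5,60,60),(22,255,255),.01))
circ("saucer",contour(d,(255,225,320,290),(0,0,190),(180,40,255),.01))
circ("lid",contour(d,(430,215,480,260),(3,70,40),(22,255,255),.014))
Q=blob(P,h,(340,245,410,310),(.066,.08));circ("cuprim3d",Q[:,:2]*1000)
H=blob(P,h,(340,245,410,271),(.025,.07),(0,120,40));H=H[H[:,0]>.452];print("handle",H.mean(0))
plan(.508,-.407,.2,0)
s=np.load("side0.npz")["image"]
cv2.imwrite("pics/crop2.png",np.hstack([cv2.resize(s[160:215,220:290],None,fx=5,fy=5,interpolation=cv2.INTER_CUBIC),cv2.resize(d["image"][151:206,317:387],None,fx=5,fy=5,interpolation=cv2.INTER_CUBIC)]))
E
```

```text
(106, 230) [ 68 109 152] (178, 285) [ 13 153 187] (352, 179) [120   6 181] (222, 180) [ 15  94 165] (287, 258) [ 23   5 190] (456, 228) [ 14 116 141] (460, 239) [ 9 96 93] (375, 290) [  1 105  68] 
green [527.4 394.6] [56.6 56.6] 45.6
orange [404.5 231.5] [56.9 56.6] 18.3
tin [ 646.3 -165. ] [49.4 47.7] 74.5
coaster [647.5 141.3  53.5]
saucer [460.9 -13.1  48.5]
lid [ 506.9 -407.9   35. ]
cuprim3d [ 421.1 -208.4   29.8]
handle [ 0.45895498 -0.2335657   0.05217123]
t 0.1 p [ 0.1582 -0.5523  0.1954] jaw -74.0 down [-0.     0.002 -1.   ] w 0.0853 F [-0.3 -0.2  0. ] q6 -0.12
turn deg world 74.0 angular [-0.822  0.    -0.001]
dp (after turn) [-0.043  1.211  2.915]
```

View pics/crop2.png

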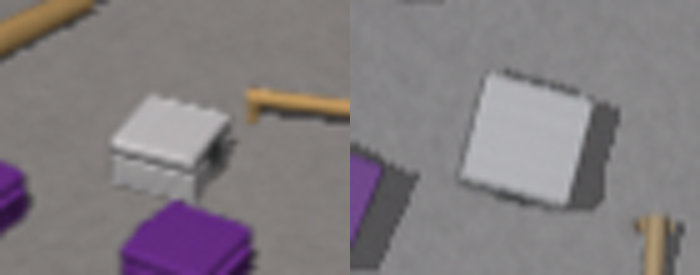

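In both views the tin's dark hinge and clasp edges lie on its ±x sides (image top and bottom), so the plain sides face jaw yaw 74.5°. I'll do the cup first and start by turning the jaws to 58°.

Call:
{"method": "arm_command", "body": {"series": [{"dp":[0,0,0],"angular":[-0.115,0,0],"gripper":85},{"dp":[0,0,0],"angular":[-0.115,0,0],"gripper":85},{"dp":[0,0,0],"angular":[-0.115,0,0],"gripper":85},{"dp":[0,0,0],"angular":[-0.115,0,0],"gripper":85},{"dp":[0,0,0],"angular":[-0.115,0,0],"gripper":85},{"dp":[0,0,0],"angular":[-0.115,0,0],"gripper":85},{"dp":[0,0,0],"angular":[-0.115,0,0],"gripper":85},{"dp":[0,0,0],"angular":[-0.115,0,0],"gripper":85}], "grip_force": 40}}

```text
clock: 1.1
position: [0.1576, -0.5491, 0.1909]
ee_rot: [0.703, -0.067, 0.704, 0.075]
contact_force: [0.6, 0.8, -0.2]
width: 0.0848
```

```bash
python3 -c "
from h import *
plan(.421,-.2085,.14,58)"
```

```text
t 1.1 p [ 0.1576 -0.5491  0.1909] jaw 11.5 down [-0.002  0.011 -1.   ] w 0.0848 F [ 0.6  0.8 -0.2] q6 -1.61
turn deg world 46.5 angular [-0.516  0.006  0.   ]
dp (after turn) [ 0.422 -0.362  3.57 ]
```

Call:
{"method": "arm_command", "body": {"series": [{"dp":[0,0,0],"angular":[-0.103,0,0],"gripper":85},{"dp":[0,0,0],"angular":[-0.103,0,0],"gripper":85},{"dp":[0,0,0],"angular":[-0.103,0,0],"gripper":85},{"dp":[0,0,0],"angular":[-0.103,0,0],"gripper":85},{"dp":[0,0,0],"angular":[-0.103,0,0],"gripper":85},{"dp":[0,0,0.4],"angular":[0,0,0],"gripper":85},{"dp":[0,0,0.5],"angular":[0,0,0],"gripper":85},{"dp":[0,0,0.5],"angular":[0,0,0],"gripper":85}]}}

```text
clock: 2.1
position: [0.2429, -0.4023, 0.1881]
ee_rot: [0.617, -0.343, 0.613, 0.355]
contact_force: [1.5, 0.1, -0.3]
width: 0.0849
```

```bash
python3 -c "
from h import *
plan(.421,-.2085,.14,58)"
```

```text
t 2.1 p [ 0.2429 -0.4023  0.1881] jaw 59.1 down [-0.003  0.019 -1.   ] w 0.0849 F [ 1.5  0.1 -0.3] q6 -2.21
turn deg world -1.1 angular [ 0.013 -0.    -0.   ]
dp (after turn) [ 0.427 -0.408  2.15 ]
```

Call:
{"method": "arm_command", "body": {"series": [{"dp":[0.05,-0.08,0.43],"angular":[0.013,0,0],"gripper":85},{"dp":[0.05,-0.08,0.43],"angular":[0,0,0],"gripper":85},{"dp":[0.05,-0.08,0.43],"angular":[0,0,0],"gripper":85},{"dp":[0.05,-0.08,0.43],"angular":[0,0,0],"gripper":85},{"dp":[0.05,-0.08,0.43],"angular":[0,0,0],"gripper":85},{"dp":[0,0,0],"angular":[0,0,0],"gripper":85},{"dp":[0,0,0],"angular":[0,0,0],"gripper":85},{"dp":[0,0,0],"angular":[0,0,0],"gripper":85}]}}

```text
clock: 3.1
position: [0.4236, -0.1977, 0.159]
ee_rot: [0.62, -0.337, 0.616, 0.35]
contact_force: [-0.8, -0.5, -0.3]
width: 0.085
```

```bash
python3 - <<'E'
s=open("h.py").read()
i=s.index("    if jaw is not None:")
s=s[:i]+'''    a=cur if jaw is None else cur+(jaw-cur+90)%180-90
    zj=np.array([np.cos(np.radians(a)),np.sin(np.radians(a)),0]);xd=np.array([0,0,-1.]);T2=np.c_[xd,np.cross(zj,xd),zj]
    print("turn deg",round(a-cur,1),"angular",(R.from_matrix(T.T@T2).as_rotvec()/(np.pi/2)).round(3),"dp (after turn)",(T2.T@(np.array([x,y,z])-p)/.12).round(3))
'''
open("h.py","w").write(s)
E
python3 -c "
from h import *
plan(.421,-.2085,.03,58)"
```

```text
t 3.1 p [ 0.4236 -0.1977  0.159 ] jaw 58.1 down [-0.005  0.02  -1.   ] w 0.085 F [-0.8 -0.5 -0.3] q6 -1.62
turn deg -0.1 angular [ 0.001  0.009 -0.009] dp (after turn) [ 1.075 -0.029 -0.088]
```

Call:
{"method": "arm_command", "body": {"series": [{"dp":[0,-0.03,-0.09],"angular":[0,0.009,-0.009],"gripper":85},{"dp":[0.15,0,0],"angular":[0,0,0],"gripper":85},{"dp":[0.15,0,0],"angular":[0,0,0],"gripper":85},{"dp":[0.1,0,0],"angular":[0,0,0],"gripper":85},{"dp":[0.08,0,0],"angular":[0,0,0],"gripper":85},{"dp":[0,0,0],"angular":[0,0,0],"gripper":85},{"dp":[0,0,0],"angular":[0,0,0],"gripper":85},{"dp":[0,0,0],"angular":[0,0,0],"gripper":85}]}}

```text
clock: 4.1
position: [0.4188, -0.2172, 0.1015]
ee_rot: [0.619, -0.344, 0.62, 0.338]
contact_force: [0.5, -0.2, 0.3]
width: 0.0848
```

```bash
python3 -c "
from h import *
plan(.421,-.2085,.03,58)
d=get_image('side');cv2.imwrite('pics/a.png',cv2.resize(d['image'][60:270,250:450],None,fx=2.8,fy=2.8,interpolation=cv2.INTER_CUBIC))"
```

```text
t 4.1 p [ 0.4188 -0.2172  0.1015] jaw 57.6 down [ 0.003 -0.008 -1.   ] w 0.0848 F [ 0.5 -0.2  0.3] q6 -1.62
turn deg 0.4 angular [-0.004 -0.003  0.005] dp (after turn) [0.596 0.023 0.071]
```

View pics/a.png

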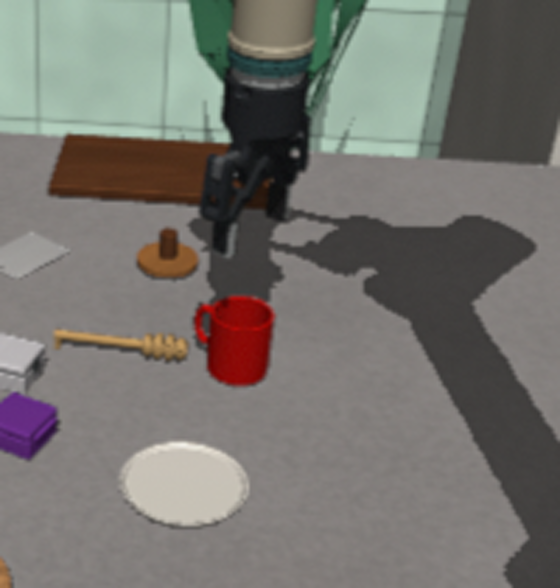

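```bash
python3 -c "
from h import *
for n in('side','top'):
  d=get_image(n);V=d['view'];K=d['mtx']
  for p in [get_state()['position'],[.421,-.2085,.07],[.421,-.2085,0]]:
    c=V[:3,:3]@p+V[:3,3];print(n,np.round(p,3),K[0,2]-K[0,0]*c[0]/c[2],K[1,2]+K[1,1]*c[1]/c[2])
  P=cloud(d);h=cv2.cvtColor(d['image'],cv2.COLOR_BGR2HSV)
  if n=='side': Q=blob(P,h,(315,160,350,200),(.0,.1),(0,150,60));rep('cup',Q); Q=Q[Q[:,2]>.066];circ('rim',Q[:,:2]*1000)
  if n=='top':cv2.imwrite('pics/b.png',cv2.resize(d['image'][180:380,300:500],None,fx=2.8,fy=2.8))
print(get_state()['qpos'])
"
```

```text
side [ 0.419 -0.217  0.101] 337.33814833081954 159.5845960945977
side [ 0.421 -0.208  0.07 ] 335.49111315078204 170.907505307684
side [ 0.421 -0.208  0.   ] 333.4201548059468 191.53113797949877
cup 674 mean [ 0.4221 -0.198   0.0445] rect [ 429.  -211.2] [68.4 90. ] 59.9 circ [ 427.5 -218.8] 50.3 z [0.0063 0.0476 0.0706]
rim [ 418.8 -204.6   29.2]
top [ 0.419 -0.217  0.101] 382.9251494564008 280.32881332016757
top [ 0.421 -0.208  0.07 ] 375.6775959030688 277.854203960523
top [ 0.421 -0.208  0.   ] 369.32324099294107 275.0182458861074
[-0.62192917  0.19536539  1.87138802 -0.00540122  1.06736961 -1.62479997]
```

View pics/b.png

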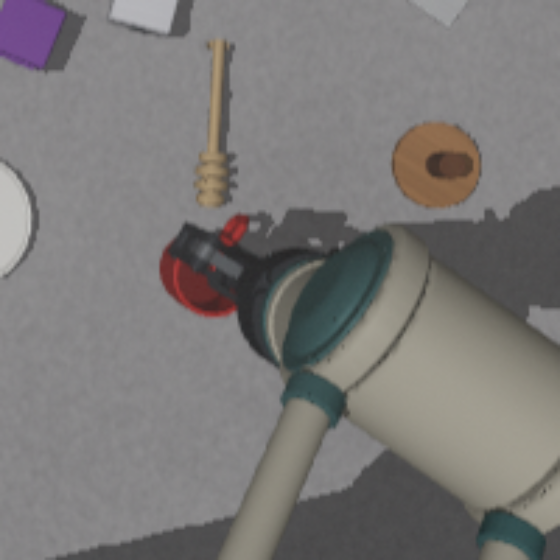

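The side view shows the fingertips near crop (220,245) and (275,215), higher than the projected TCP. I'll check that with depth before going lower.

```bash
python3 -c "
from h import *
print(get_state()['position'],get_state()['clock'])
for n in('side','top'):
  d=get_image(n);P=cloud(d);g=d['image'].max(-1)
  m=(g<75)&(abs(P[...,0]-.42)<.12)&(abs(P[...,1]+.21)<.12)&(P[...,2]>.085)&(P[...,2]<.26)&(d['depth']>0)
  Q=P[m];print(n,len(Q))
  for a,b in((.085,.1),(.1,.11),(.11,.12),(.12,.14),(.14,.16),(.16,.18),(.18,.2)):
    q=Q[(Q[:,2]>a)&(Q[:,2]<b)]
    if len(q)>3:
      t=(q[:,:2]-[.4188,-.2172])@[.536,.844];s=(q[:,:2]-[.4188,-.2172])@[-.844,.536];print(a,len(q),'jaw',t.min().round(3),t.max().round(3),'across',s.min().round(3),s.max().round(3))
"
```

```text
[ 0.41876499 -0.217119    0.10142372] 4.25
side 882
0.14 37 jaw -0.047 0.056 across -0.012 0.011
0.16 91 jaw -0.049 0.059 across -0.01 0.013
0.18 92 jaw -0.067 0.076 across -0.01 0.014
top 326
```

```bash
python3 -c "
from h import *
d=get_image('side');P=cloud(d)
t=(P[...,:2]-[.4188,-.2172])@np.array([.536,.844]);s=(P[...,:2]-[.4188,-.2172])@np.array([-.844,.536])
m=(abs(t)<.08)&(abs(s)<.04)&(P[...,2]>.078)&(P[...,2]<.3)
v,u=np.where(m);z=P[m][:,2]
for i in np.argsort(z)[:300:12]:print(u[i],v[i],z[i].round(3),t[m][i].round(3),s[m][i].round(3),d['image'][v[i],u[i]])
"
```

```text
329 151 0.148 0.046 -0.0 [67 68 67]
326 149 0.153 0.05 -0.008 [51 51 51]
331 150 0.156 0.05 0.008 [95 96 95]
333 149 0.158 0.046 0.011 [90 91 90]
353 135 0.16 -0.051 0.011 [71 73 72]
346 134 0.162 -0.04 -0.005 [17 18 17]
333 147 0.164 0.047 0.011 [89 90 89]
349 133 0.167 -0.042 0.003 [20 20 21]
327 145 0.168 0.054 -0.003 [18 17 16]
351 132 0.172 -0.043 0.008 [29 29 29]
332 144 0.173 0.048 0.008 [104 104 103]
330 144 0.175 0.055 0.006 [31 30 29]
333 143 0.177 0.048 0.011 [101 102  99]
326 141 0.179 0.054 -0.007 [35 34 35]
353 130 0.181 -0.04 0.015 [ 97 100 100]
331 141 0.183 0.053 0.007 [40 39 37]
351 128 0.185 -0.04 0.008 [15 16 17]
331 140 0.187 0.055 0.008 [28 27 26]
352 125 0.191 -0.046 0.007 [21 21 20]
353 125 0.193 -0.043 0.012 [32 32 31]
355 123 0.196 -0.051 0.012 [52 51 52]
356 122 0.198 -0.055 0.013 [87 88 92]
334 136 0.199 0.052 0.014 [29 29 27]
334 135 0.2 0.049 0.012 [29 27 25]
352 123 0.202 -0.036 0.012 [16 16 15]
```

Laterally the tips match, but the camera puts the open tips at z≈0.148, where 0.114 was expected. I'll shut the fingers here, well above the cup, to find the true tip height.

Call:
{"method": "arm_command", "body": {"series": [{"dp":[0,0.02,0.07],"angular":[-0.004,-0.003,0.005],"gripper":0},{"dp":[0,0,0],"angular":[0,0,0],"gripper":0},{"dp":[0,0,0],"angular":[0,0,0],"gripper":0},{"dp":[0,0,0],"angular":[0,0,0],"gripper":0},{"dp":[0,0,0],"angular":[0,0,0],"gripper":0},{"dp":[0,0,0],"angular":[0,0,0],"gripper":0},{"dp":[0,0,0],"angular":[0,0,0],"gripper":0},{"dp":[0,0,0],"angular":[0,0,0],"gripper":0}]}}

```text
clock: 5.4
position: [0.4212, -0.208, 0.1011]
ee_rot: [0.618, -0.342, 0.619, 0.343]
contact_force: [-0.5, -0.2, 0.3]
width: 0.0001
```

```bash
cat >> h.py <<'E'
def tips(n='side',zmin=.078):
    d=get_image(n);P=cloud(d);p=get_state()["position"]
    m=(np.hypot(P[...,0]-p[0],P[...,1]-p[1])<.08)&(P[...,2]>zmin)&(P[...,2]<.3)&(d["image"].max(-1)<110)&(np.ptp(d["image"].astype(int),axis=-1)<12)
    Q=P[m];z=np.sort(Q[:,2]);print(n,"lowest dark",z[:40:5].round(3));Q=Q[Q[:,2]<z[5]+.015];print("near tips xy",Q.mean(0).round(4),"p",p.round(4));return d
E
python3 -c "
from h import *
plan(.421,-.2085,.03,58)
d=tips();cv2.imwrite('pics/c.png',cv2.resize(d['image'][60:270,250:450],None,fx=2.8,fy=2.8,interpolation=cv2.INTER_CUBIC))"
```

```text
t 5.4 p [ 0.4212 -0.208   0.1011] jaw 58.0 down [-0.002  0.001 -1.   ] w 0.0001 F [-0.5 -0.2  0.3] q6 -1.62
turn deg 0.0 angular [-0.    -0.    -0.001] dp (after turn) [ 0.593 -0.001 -0.005]
side lowest dark [0.136 0.14  0.143 0.145 0.147 0.149 0.15  0.152]
near tips xy [ 0.4203 -0.1994  0.1474] p [ 0.4212 -0.208   0.1012]
```

View pics/c.png

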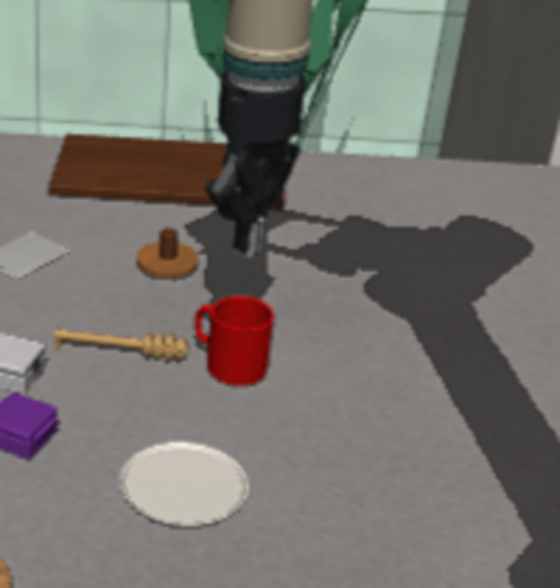

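```bash
python3 -c "
from h import *
d=np.load('side0.npz');P=cloud(d)
m=(np.hypot(P[...,0]-.158,P[...,1]+.553)<.1)&(P[...,2]>.1)&(P[...,2]<.4);m[:,:400]=0
v,u=np.where(m);Q=P[m]
for i in np.argsort(Q[:,2])[:60:4]:print(u[i],v[i],Q[i].round(3),d['image'][v[i],u[i]])
s=get_state();print(s['qpos'])
"
```

```text
437 76 [ 0.139 -0.509  0.244] [72 73 73]
422 66 [ 0.173 -0.591  0.245] [46 48 49]
423 65 [ 0.169 -0.599  0.246] [23 23 25]
436 76 [ 0.144 -0.502  0.247] [74 75 74]
437 75 [ 0.14  -0.508  0.248] [55 55 54]
433 75 [ 0.153 -0.504  0.248] [70 71 70]
421 64 [ 0.176 -0.597  0.249] [17 17 17]
435 75 [ 0.148 -0.497  0.251] [56 56 54]
424 64 [ 0.169 -0.589  0.252] [16 17 16]
435 74 [ 0.148 -0.503  0.252] [28 27 26]
438 74 [ 0.139 -0.502  0.253] [36 36 34]
439 74 [ 0.137 -0.5    0.254] [53 55 55]
440 72 [ 0.132 -0.516  0.254] [53 55 57]
427 63 [ 0.16  -0.591  0.255] [53 56 58]
436 73 [ 0.146 -0.501  0.256] [18 16 15]
[-6.06681093e-01  1.97723000e-01  1.86893012e+00 -2.18101634e-04
  1.07671317e+00 -1.61890920e+00]
```

The offset is constant at +34 mm, both at the start pose and here: the real fingertips sit 34 mm above the reported TCP. I'll allow for it and confirm with force and camera while going down. Now I'll open and descend in stages.

Call:
{"method": "arm_command", "body": {"series": [{"dp":[0,0,0],"angular":[0,0,0],"gripper":85},{"dp":[0,0,0],"angular":[0,0,0],"gripper":85},{"dp":[0,0,0],"angular":[0,0,0],"gripper":85},{"dp":[0,0,0],"angular":[0,0,0],"gripper":85},{"dp":[0.2,0,0],"angular":[0,0,0],"gripper":85},{"dp":[0.2,0,0],"angular":[0,0,0],"gripper":85},{"dp":[0.2,0,0],"angular":[0,0,0],"gripper":85},{"dp":[0,0,0],"angular":[0,0,0],"gripper":85}]}}

```text
clock: 6.45
position: [0.4223, -0.2087, 0.0283]
ee_rot: [0.619, -0.343, 0.618, 0.342]
contact_force: [0.5, -0.0, 0.3]
width: 0.0853
```

```bash
python3 -c "
from h import *
plan(.421,-.2085,-.012,58)
d=tips(zmin=.02);cv2.imwrite('pics/d.png',cv2.resize(d['image'][60:270,250:450],None,fx=2.8,fy=2.8,interpolation=cv2.INTER_CUBIC))"
```

```text
t 6.45 p [ 0.4223 -0.2087  0.0283] jaw 58.0 down [ 0.001 -0.001 -1.   ] w 0.0853 F [ 0.5 -0.   0.3] q6 -1.62
turn deg -0.0 angular [ 0.    -0.     0.001] dp (after turn) [ 0.336  0.01  -0.004]
side lowest dark [0.077 0.078 0.08  0.082 0.084 0.086 0.086 0.087]
near tips xy [ 0.4184 -0.2099  0.0858] p [ 0.4233 -0.2094  0.0293]
```

View pics/d.png

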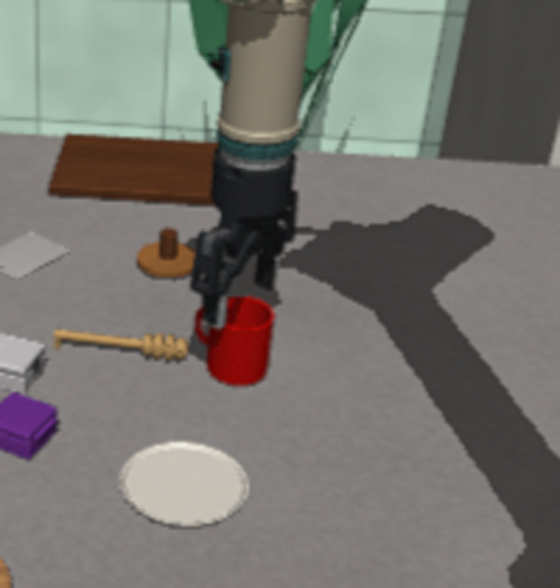

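The open tips read 0.077, which confirms the offset, and the fingers straddle the cup with the finger at crop (212,320) clear of the handle. I'll go down and grip.

Call:
{"method": "arm_command", "body": {"series": [{"dp":[0.17,0.01,0],"angular":[0,0,0],"gripper":85},{"dp":[0.17,0,0],"angular":[0,0,0],"gripper":85},{"dp":[0,0,0],"angular":[0,0,0],"gripper":85},{"dp":[0,0,0],"angular":[0,0,0],"gripper":50},{"dp":[0,0,0],"angular":[0,0,0],"gripper":50},{"dp":[0,0,0],"angular":[0,0,0],"gripper":50},{"dp":[0,0,0],"angular":[0,0,0],"gripper":50},{"dp":[0,0,0],"angular":[0,0,0],"gripper":50}], "grip_force": 40}}

```text
clock: 7.5
position: [0.4277, -0.2123, -0.0056]
ee_rot: [0.621, -0.348, 0.616, 0.337]
contact_force: [-0.4, 0.1, -2.4]
width: 0.0618
```

```bash
python3 -c "
from h import *
plan(.461,-.013,.04,58)"
```

```text
t 7.5 p [ 0.4277 -0.2123 -0.0056] jaw 58.0 down [ 0.014 -0.01  -1.   ] w 0.0618 F [-0.4  0.1 -2.4] q6 -1.62
turn deg -0.0 angular [ 0.    -0.001  0.011] dp (after turn) [-0.38   0.645  1.556]
```

```bash
python3 -c "
from h import *
d=get_image('side');t=get_image('top');cv2.imwrite('pics/e.png',np.hstack([cv2.resize(x,(390,500),interpolation=cv2.INTER_CUBIC) for x in (d['image'][110:210,300:378],t['image'][235:335,330:408])]))
P=cloud(d);h=cv2.cvtColor(d['image'],cv2.COLOR_BGR2HSV);Q=blob(P,h,(300,140,360,215),(-.02,.12),(0,150,60));print(np.percentile(Q[:,2],[0,1,50,99,100]));Q=Q[Q[:,2]>.066];circ('rim',Q[:,:2]*1000)"
```

```text
[0.00495041 0.00702894 0.03408859 0.07379968 0.10150788]
rim [ 418.7 -205.3   29.5]
```

View pics/e.png

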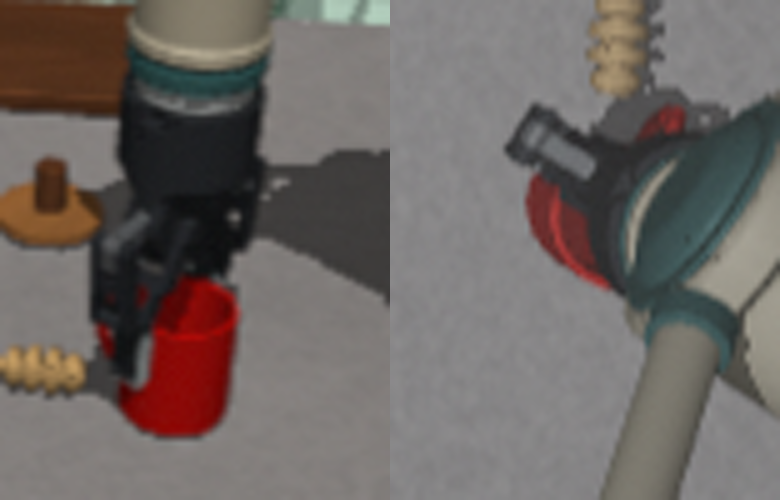

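The grip slid about 9 mm off-centre toward the handle and the width is only 61.8 mm. I'll open, re-centre and regrip.

Call:
{"method": "arm_command", "body": {"series": [{"dp":[0,0,0],"angular":[0,0,0],"gripper":85},{"dp":[0,0,0],"angular":[0,0,0],"gripper":85},{"dp":[0,0,0],"angular":[0,0,0],"gripper":85},{"dp":[0,0,0],"angular":[0,0,0.011],"gripper":85},{"dp":[0,0.07,0],"angular":[0,0,0],"gripper":85},{"dp":[0,0,0],"angular":[0,0,0],"gripper":85},{"dp":[0,0,0],"angular":[0,0,0],"gripper":85},{"dp":[0,0,0],"angular":[0,0,0],"gripper":85}]}}

```text
clock: 8.6
position: [0.4205, -0.2079, -0.0053]
ee_rot: [0.618, -0.343, 0.619, 0.343]
contact_force: [-0.4, -0.5, -0.1]
width: 0.085
```

```bash
python3 -c "
from h import *
plan(.420,-.207,-.012,58)"
```

```text
t 8.6 p [ 0.4205 -0.2079 -0.0053] jaw 58.0 down [-0.001 -0.001 -1.   ] w 0.085 F [-0.4 -0.5 -0.1] q6 -1.62
turn deg -0.0 angular [ 0.    -0.001 -0.   ] dp (after turn) [0.056 0.007 0.004]
```

Call:
{"method": "arm_command", "body": {"series": [{"dp":[0.05,0.007,0.004],"angular":[0,0,0],"gripper":85},{"dp":[0,0,0],"angular":[0,0,0],"gripper":85},{"dp":[0,0,0],"angular":[0,0,0],"gripper":55},{"dp":[0,0,0],"angular":[0,0,0],"gripper":55},{"dp":[0,0,0],"angular":[0,0,0],"gripper":55},{"dp":[0,0,0],"angular":[0,0,0],"gripper":55},{"dp":[0,0,0],"angular":[0,0,0],"gripper":55},{"dp":[0,0,0],"angular":[0,0,0],"gripper":55}], "grip_force": 40}}

```text
clock: 9.6
position: [0.42, -0.2071, -0.0116]
ee_rot: [0.618, -0.343, 0.619, 0.343]
contact_force: [-0.0, -0.8, 1.2]
width: 0.062
```

```bash
python3 -c "
from h import *
plan(.461,-.013,.06,58)"
```

```text
t 9.6 p [ 0.42   -0.2071 -0.0116] jaw 58.0 down [-0.001 -0.001 -1.   ] w 0.062 F [-0.  -0.8  1.2] q6 -1.62
turn deg -0.0 angular [ 0.    -0.001 -0.   ] dp (after turn) [-0.597  0.567  1.553]
```

Call:
{"method": "arm_command", "body": {"series": [{"dp":[-0.05,0,0],"angular":[0,0,0],"gripper":55},{"dp":[-0.1,0,0],"angular":[0,0,0],"gripper":55},{"dp":[-0.15,0,0],"angular":[0,0,0],"gripper":55},{"dp":[-0.15,0.1,0.2],"angular":[0,0,0],"gripper":55},{"dp":[-0.1,0.1,0.3],"angular":[0,0,0],"gripper":55},{"dp":[0,0.12,0.35],"angular":[0,0,0],"gripper":55},{"dp":[0,0.1,0.35],"angular":[0,0,0],"gripper":55},{"dp":[0,0.1,0.2],"angular":[0,0,0],"gripper":55}]}}

```text
clock: 10.6
position: [0.4594, -0.0291, 0.0613]
ee_rot: [0.621, -0.343, 0.618, 0.339]
contact_force: [1.3, -1.1, -1.6]
width: 0.0629
```

```bash
python3 -c "
from h import *
plan(.461,-.013,.03,58)"
```

```text
t 10.6 p [ 0.4594 -0.0291  0.0613] jaw 57.7 down [ 0.006 -0.003 -1.   ] w 0.0629 F [ 1.3 -1.1 -1.6] q6 -1.22
turn deg 0.3 angular [-0.003  0.001  0.004] dp (after turn) [0.261 0.06  0.12 ]
```

Call:
{"method": "arm_command", "body": {"series": [{"dp":[0,0.03,0.06],"angular":[-0.003,0.001,0.004],"gripper":55},{"dp":[0.1,0,0],"angular":[0,0,0],"gripper":55},{"dp":[0.1,0,0],"angular":[0,0,0],"gripper":55},{"dp":[0.05,0,0],"angular":[0,0,0],"gripper":55},{"dp":[0,0,0],"angular":[0,0,0],"gripper":55},{"dp":[0,0,0],"angular":[0,0,0],"gripper":55},{"dp":[0,0,0],"angular":[0,0,0],"gripper":55},{"dp":[0,0,0],"angular":[0,0,0],"gripper":55}]}}

```text
clock: 11.6
position: [0.46, -0.0229, 0.0299]
ee_rot: [0.618, -0.343, 0.619, 0.342]
contact_force: [0.0, 1.0, -1.4]
width: 0.0619
```

```bash
cat >> h.py <<'E'
def fitcyl(Q,r=32):
    q=Q[:,:2]*1000
    s=least_squares(lambda p:np.hypot(q[:,0]-p[0],q[:,1]-p[1])-r,[*q.mean(0)+[0,-20]],loss="soft_l1").x;return s.round(1)
def cup(box):
    d=get_image('side');P=cloud(d);h=cv2.cvtColor(d['image'],cv2.COLOR_BGR2HSV)
    Q=blob(P,h,box,(-.02,.2),(0,150,60));Q=Q[Q[:,1]>-1];z=np.percentile(Q[:,2],[1,99]);print("z",z.round(4))
    W=Q[(Q[:,2]>z[0]+.004)&(Q[:,2]<z[0]+.02)];print("wall fit",fitcyl(W),len(W));return d
E
python3 -c "
from h import *
plan(.461,-.013,-.0055,58)
cup((280,130,360,260))
d=np.load('side0.npz');P=cloud(d);h=cv2.cvtColor(d['image'],cv2.COLOR_BGR2HSV)
Q=blob(P,h,(315,160,350,200),(.005,.03),(0,150,60));print('cup0 wall',fitcyl(Q))
circ('saucer side',contour(d,(285,210,350,255),(0,0,175),(180,40,255),.01))
circ('saucer top z6',contour(np.load('top0.npz'),(255,225,320,290),(0,0,175),(180,40,255),.006))
"
```

```text
t 11.6 p [ 0.46   -0.0229  0.0299] jaw 58.0 down [-0.001 -0.002 -1.   ] w 0.0619 F [ 0.   1.  -1.4] q6 -1.21
turn deg 0.0 angular [-0.    -0.001  0.   ] dp (after turn) [0.295 0.036 0.074]
z [0.0082 0.118 ]
wall fit [ 497.9 -436.4] 66
cup0 wall [ 418.6 -207.3]
saucer side [461.3 -12.2  54. ]
saucer top z6 [461.9 -15.6  52.4]
```

```bash
sed -i 's/Q=Q\[Q\[:,1\]>-1\]/p=get_state()["position"];Q=Q[np.hypot(Q[:,0]-p[0],Q[:,1]-p[1])<.07]/' h.py; python3 -c "
from h import *
cup((280,130,360,260))
plan(.461,-.0135,-.0055,58)"
```

```text
z [0.0458 0.1218]
wall fit [459.3 -23.2] 119
t 11.7 p [ 0.46   -0.0228  0.0299] jaw 58.0 down [-0.001 -0.002 -1.   ] w 0.0621 F [-0.4  1.5 -2.6] q6 -1.21
turn deg 0.0 angular [-0.    -0.001  0.   ] dp (after turn) [0.295 0.034 0.07 ]
```

Call:
{"method": "arm_command", "body": {"series": [{"dp":[0,0.034,0.07],"angular":[0,0,0],"gripper":55},{"dp":[0,0,0],"angular":[0,0,0],"gripper":55},{"dp":[0.08,0,0],"angular":[0,0,0],"gripper":55},{"dp":[0.08,0,0],"angular":[0,0,0],"gripper":55},{"dp":[0.06,0,0],"angular":[0,0,0],"gripper":55},{"dp":[0.03,0,0],"angular":[0,0,0],"gripper":55},{"dp":[0,0,0],"angular":[0,0,0],"gripper":55},{"dp":[0,0,0],"angular":[0,0,0],"gripper":55}]}}

```text
clock: 12.7
position: [0.4607, -0.0127, -0.0027]
ee_rot: [0.618, -0.343, 0.619, 0.343]
contact_force: [-1.2, 0.5, -1.4]
width: 0.0622
```

```bash
python3 -c "
from h import *
plan(.461,-.0135,-.0055,58)"
```

```text
t 12.7 p [ 0.4607 -0.0127 -0.0027] jaw 58.0 down [-0.002 -0.002 -1.   ] w 0.0622 F [-1.2  0.5 -1.4] q6 -1.19
turn deg -0.0 angular [ 0.    -0.002 -0.   ] dp (after turn) [ 0.023 -0.006 -0.004]
```

Call:
{"method": "arm_command", "body": {"series": [{"dp":[0.012,0,0],"angular":[0,0,0],"gripper":55},{"dp":[0.012,0,0],"angular":[0,0,0],"gripper":55},{"dp":[0.01,0,0],"angular":[0,0,0],"gripper":55},{"dp":[0,0,0],"angular":[0,0,0],"gripper":55},{"dp":[0,0,0],"angular":[0,0,0],"gripper":55},{"dp":[0,0,0],"angular":[0,0,0],"gripper":55},{"dp":[0,0,0],"angular":[0,0,0],"gripper":55},{"dp":[0,0,0],"angular":[0,0,0],"gripper":55}]}}

```text
clock: 13.7
position: [0.4616, -0.0129, -0.0056]
ee_rot: [0.618, -0.344, 0.619, 0.342]
contact_force: [-0.4, -0.1, -0.1]
width: 0.0623
```

```bash
python3 -c "
from h import *
plan(.461,-.0135,-.0055,58);cup((280,130,360,260))"
```

```text
t 13.7 p [ 0.4616 -0.0129 -0.0056] jaw 58.0 down [ 0.    -0.002 -1.   ] w 0.0623 F [-0.4 -0.1 -0.1] q6 -1.19
turn deg -0.0 angular [ 0.    -0.001  0.001] dp (after turn) [-0.001  0.001 -0.007]
z [0.0132 0.0867]
wall fit [460.9 -13.4] 100
```

The wrist load has gone to about zero, so the cup is standing on the floor of the saucer. I'll release it and rise straight up.

Call:
{"method": "arm_command", "body": {"series": [{"dp":[0,0,0],"angular":[0,0,0],"gripper":85},{"dp":[0,0,0],"angular":[0,0,0],"gripper":85},{"dp":[0,0,0],"angular":[0,0,0],"gripper":85},{"dp":[-0.1,0,0],"angular":[0,0,0],"gripper":85},{"dp":[-0.25,0,0],"angular":[0,0,0],"gripper":85},{"dp":[-0.35,0,0],"angular":[0,0,0],"gripper":85},{"dp":[-0.4,0,0],"angular":[0,0,0],"gripper":85},{"dp":[0,0,0],"angular":[0,0,0],"gripper":50}]}}

```text
clock: 14.75
position: [0.4626, -0.0128, 0.1338]
ee_rot: [0.619, -0.344, 0.618, 0.341]
contact_force: [1.0, 0.6, -0.0]
width: 0.0697
```

```bash
python3 -c "
from h import *
plan(.5075,-.4075,.06,58);cup((270,130,360,260))"
```

```text
t 14.75 p [ 0.4626 -0.0128  0.1338] jaw 58.0 down [ 0.004 -0.003 -1.   ] w 0.0697 F [ 1.   0.6 -0. ] q6 -1.19
turn deg -0.0 angular [ 0.    -0.     0.003] dp (after turn) [ 0.615 -2.06  -2.591]
z [0.0122 0.077 ]
wall fit [461.2 -13.4] 130
```

Call:
{"method": "arm_command", "body": {"series": [{"dp":[0,-0.2,-0.25],"angular":[0,0,0],"gripper":60},{"dp":[0,-0.29,-0.36],"angular":[0,0,0],"gripper":60},{"dp":[0,-0.31,-0.39],"angular":[0,0,0],"gripper":60},{"dp":[0,-0.31,-0.39],"angular":[0,0,0],"gripper":60},{"dp":[0,-0.31,-0.39],"angular":[0,0,0],"gripper":60},{"dp":[0.05,-0.29,-0.36],"angular":[0,0,0],"gripper":60},{"dp":[0.1,-0.15,-0.2],"angular":[0,0,0],"gripper":60},{"dp":[0,0,0],"angular":[0,0,0],"gripper":60}]}}

```text
clock: 15.8
position: [0.4963, -0.375, 0.103]
ee_rot: [0.616, -0.338, 0.621, 0.349]
contact_force: [-0.3, 0.2, 1.5]
width: 0.0601
```

```bash
python3 -c "
from h import *
plan(.5075,-.4075,.04,58)
d=np.load('side0.npz');P=cloud(d);h=cv2.cvtColor(d['image'],cv2.COLOR_BGR2HSV)
Q=blob(P,h,(295,135,325,165),(.02,.045));rep('knob side',Q);print(fitcyl(Q,11))"
```

```text
t 15.8 p [ 0.4963 -0.375   0.103 ] jaw 58.1 down [-0.014  0.01  -1.   ] w 0.0601 F [-0.3  0.2  1.5] q6 -1.77
turn deg -0.1 angular [ 0.001  0.001 -0.011] dp (after turn) [ 0.525 -0.223 -0.18 ]
knob side 52 mean [ 0.5043 -0.3992  0.0343] rect [ 504.5 -402.9] [20.5 21.6] 9.4 circ [ 506.2 -402.4] 12.2 z [0.0218 0.0348 0.0448]
[ 505.2 -405.9]
```

Call:
{"method": "arm_command", "body": {"series": [{"dp":[0,-0.22,-0.17],"angular":[0,0,-0.011],"gripper":60},{"dp":[0,0,0],"angular":[0,0,0],"gripper":60},{"dp":[0.15,0,0],"angular":[0,0,0],"gripper":60},{"dp":[0.15,0,0],"angular":[0,0,0],"gripper":60},{"dp":[0.12,0,0],"angular":[0,0,0],"gripper":60},{"dp":[0,0,0],"angular":[0,0,0],"gripper":60},{"dp":[0,0,0],"angular":[0,0,0],"gripper":60},{"dp":[0,0,0],"angular":[0,0,0],"gripper":60}]}}

```text
clock: 16.8
position: [0.5055, -0.3944, 0.0498]
ee_rot: [0.618, -0.34, 0.617, 0.349]
contact_force: [0.1, 0.4, 1.1]
width: 0.0604
```

```bash
python3 -c "
from h import *
plan(.5065,-.407,-.015,58)"
```

```text
t 16.8 p [ 0.5055 -0.3944  0.0498] jaw 58.4 down [-0.005  0.012 -1.   ] w 0.0604 F [0.1 0.4 1.1] q6 -1.8
turn deg -0.4 angular [ 0.004  0.005 -0.007] dp (after turn) [ 0.54  -0.062 -0.085]
```

Call:
{"method": "arm_command", "body": {"series": [{"dp":[0,-0.062,-0.085],"angular":[0.004,0.005,-0.007],"gripper":60},{"dp":[0,0,0],"angular":[0,0,0],"gripper":60},{"dp":[0.13,0,0],"angular":[0,0,0],"gripper":60},{"dp":[0.13,0,0],"angular":[0,0,0],"gripper":60},{"dp":[0.1,0,0],"angular":[0,0,0],"gripper":60},{"dp":[0.05,0,0],"angular":[0,0,0],"gripper":60},{"dp":[0,0,0],"angular":[0,0,0],"gripper":60},{"dp":[0,0,0],"angular":[0,0,0],"gripper":60}]}}

```text
clock: 17.8
position: [0.5065, -0.4083, -0.0033]
ee_rot: [0.618, -0.343, 0.619, 0.342]
contact_force: [0.0, -0.4, -0.3]
width: 0.0599
```

```bash
python3 -c "
from h import *
plan(.5065,-.407,-.015,58)"
```

```text
t 17.8 p [ 0.5065 -0.4083 -0.0033] jaw 58.0 down [ 0.    -0.001 -1.   ] w 0.0599 F [ 0.  -0.4 -0.3] q6 -1.8
turn deg 0.0 angular [-0. -0.  0.] dp (after turn) [0.097 0.005 0.009]
```

Call:
{"method": "arm_command", "body": {"series": [{"dp":[0.05,0.005,0.009],"angular":[0,0,0],"gripper":60},{"dp":[0.04,0,0],"angular":[0,0,0],"gripper":60},{"dp":[0,0,0],"angular":[0,0,0],"gripper":60},{"dp":[0,0,0],"angular":[0,0,0],"gripper":12},{"dp":[0,0,0],"angular":[0,0,0],"gripper":12},{"dp":[0,0,0],"angular":[0,0,0],"gripper":12},{"dp":[0,0,0],"angular":[0,0,0],"gripper":12},{"dp":[0,0,0],"angular":[0,0,0],"gripper":12}], "grip_force": 30}}

```text
clock: 18.8
position: [0.5073, -0.4076, -0.0136]
ee_rot: [0.619, -0.344, 0.618, 0.341]
contact_force: [0.3, 0.9, -0.6]
width: 0.021
```

```bash
python3 -c "
from h import *
plan(.5065,-.407,-.015,58)
cup((270,130,330,160))"
```

```text
t 18.8 p [ 0.5073 -0.4076 -0.0136] jaw 58.0 down [ 0.002 -0.003 -1.   ] w 0.021 F [ 0.3  0.9 -0.6] q6 -1.79
turn deg 0.0 angular [-0.    -0.001  0.002] dp (after turn) [0.012 0.008 0.001]
z [0.0076 0.0441]
wall fit [ 509.8 -412.3] 132
```

Call:
{"method": "arm_command", "body": {"series": [{"dp":[-0.1,0,0],"angular":[0,0,0],"gripper":12},{"dp":[-0.25,0,0],"angular":[0,0,0],"gripper":12},{"dp":[-0.35,0,0],"angular":[0,0,0],"gripper":12},{"dp":[-0.3,0.15,0.2],"angular":[0,0,0],"gripper":12},{"dp":[-0.15,0.25,0.32],"angular":[0,0,0],"gripper":12},{"dp":[0,0.3,0.38],"angular":[0,0,0],"gripper":12},{"dp":[0,0.3,0.38],"angular":[0,0,0],"gripper":12},{"dp":[0,0.3,0.38],"angular":[0,0,0],"gripper":12}]}}

```text
clock: 19.85
position: [0.483, -0.1546, 0.1337]
ee_rot: [0.622, -0.345, 0.617, 0.336]
contact_force: [0.2, -0.1, -0.4]
width: 0.0212
```

```bash
python3 -c "
from h import *
plan(.461,-.0134,.1,58)"
```

```text
t 19.85 p [ 0.483  -0.1546  0.1337] jaw 57.5 down [ 0.012 -0.008 -1.   ] w 0.0212 F [ 0.2 -0.1 -0.4] q6 -1.45
turn deg 0.5 angular [-0.005 -0.     0.009] dp (after turn) [0.28  0.779 0.901]
```

Call:
{"method": "arm_command", "body": {"series": [{"dp":[0,0.27,0.32],"angular":[-0.005,0,0.009],"gripper":12},{"dp":[0,0.25,0.3],"angular":[0,0,0],"gripper":12},{"dp":[0,0.18,0.2],"angular":[0,0,0],"gripper":12},{"dp":[0,0,0],"angular":[0,0,0],"gripper":12},{"dp":[0.1,0,0],"angular":[0,0,0],"gripper":12},{"dp":[0.08,0,0],"angular":[0,0,0],"gripper":12},{"dp":[0,0,0],"angular":[0,0,0],"gripper":12},{"dp":[0,0,0],"angular":[0,0,0],"gripper":12}]}}

```text
clock: 20.85
position: [0.4635, -0.0219, 0.1143]
ee_rot: [0.62, -0.345, 0.617, 0.342]
contact_force: [-0.3, 0.8, -0.7]
width: 0.0209
```

```bash
python3 -c "
from h import *
plan(.461,-.0134,.08,58)"
```

```text
t 20.85 p [ 0.4635 -0.0219  0.1143] jaw 58.1 down [ 0.006 -0.002 -1.   ] w 0.0209 F [-0.3  0.8 -0.7] q6 -1.21
turn deg -0.1 angular [0.001 0.001 0.004] dp (after turn) [0.286 0.055 0.049]
```

Call:
{"method": "arm_command", "body": {"series": [{"dp":[0,0.055,0.049],"angular":[0,0.001,0.004],"gripper":12},{"dp":[0,0,0],"angular":[0,0,0],"gripper":12},{"dp":[0.1,0,0],"angular":[0,0,0],"gripper":12},{"dp":[0.1,0,0],"angular":[0,0,0],"gripper":12},{"dp":[0.06,0,0],"angular":[0,0,0],"gripper":12},{"dp":[0,0,0],"angular":[0,0,0],"gripper":12},{"dp":[0,0,0],"angular":[0,0,0],"gripper":12},{"dp":[0,0,0],"angular":[0,0,0],"gripper":12}]}}

```text
clock: 21.85
position: [0.461, -0.0132, 0.0807]
ee_rot: [0.618, -0.343, 0.619, 0.344]
contact_force: [-0.3, 0.6, -0.9]
width: 0.0208
```

```bash
python3 -c "
from h import *
plan(.461,-.0134,.0565,58)
d=get_image('side');P=cloud(d);h=cv2.cvtColor(d['image'],cv2.COLOR_BGR2HSV);p=get_state()['position']
near=np.hypot(P[...,0]-p[0],P[...,1]-p[1])<.07
red=near&(cv2.inRange(h,np.array((0,150,60)),np.array((4,255,255)))>0);br=near&(cv2.inRange(h,np.array((6,90,60)),np.array((20,255,255)))>0)&(P[...,2]>.07)
Q=P[red];W=Q[(Q[:,2]>.015)&(Q[:,2]<.05)];print('cup',fitcyl(W))
B=P[br];print(len(B),np.percentile(B[:,2],[2,25,50,75,98]).round(3));E=B[(B[:,2]>.094)&(B[:,2]<.106)];rep('disc',B)
for lo,hi in((.092,.1),(.096,.104)):
  e=B[(B[:,2]>lo)&(B[:,2]<hi)];print(len(e),fitcyl(e[e[:,1]>p[1]+.01],36))
v,u=np.where(br);print(u.min(),u.max(),v.min(),v.max())
cv2.imwrite('pics/f.png',cv2.resize(d['image'][150:265,265:370],None,fx=5,fy=5,interpolation=cv2.INTER_CUBIC))"
```

```text
t 21.85 p [ 0.461  -0.0132  0.0807] jaw 58.1 down [-0.001  0.    -1.   ] w 0.0208 F [-0.3  0.6 -0.9] q6 -1.19
turn deg -0.1 angular [ 0.001 -0.    -0.001] dp (after turn) [ 0.201 -0.001 -0.001]
cup [461.3 -13. ]
404 [0.101 0.107 0.108 0.11  0.148]
disc 404 mean [ 4.571e-01 -4.000e-04  1.135e-01] rect [461.4  -5.7] [74.7 63.8] 1.0 circ [465.4  -4.4] 45.3 z [0.1014 0.1083 0.148 ]
1 [462.5 -15.1]
30 [458.7 -13.2]
302 341 112 211
```

View pics/f.png

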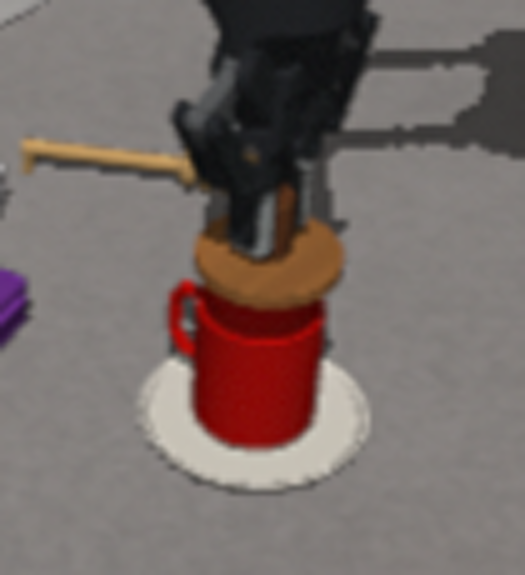

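The lid is about 2 mm low in x relative to the cup (disc centre at crop 269, cup at 259 after the height correction). I'll nudge it and lower.

Call:
{"method": "arm_command", "body": {"series": [{"dp":[0,-0.014,0.009],"angular":[0,0,0],"gripper":12},{"dp":[0.05,0,0],"angular":[0,0,0],"gripper":12},{"dp":[0.06,0,0],"angular":[0,0,0],"gripper":12},{"dp":[0.05,0,0],"angular":[0,0,0],"gripper":12},{"dp":[0.02,0,0],"angular":[0,0,0],"gripper":12},{"dp":[0.01,0,0],"angular":[0,0,0],"gripper":12},{"dp":[0,0,0],"angular":[0,0,0],"gripper":12},{"dp":[0,0,0],"angular":[0,0,0],"gripper":12}]}}

```text
clock: 22.9
position: [0.4634, -0.0132, 0.0566]
ee_rot: [0.618, -0.343, 0.618, 0.343]
contact_force: [0.1, 0.5, -0.9]
width: 0.0214
```

```bash
python3 -c "
from h import *
plan(.4625,-.0134,.0565,58)"
```

```text
t 22.9 p [ 0.4634 -0.0132  0.0566] jaw 58.1 down [-0.001  0.    -1.   ] w 0.0214 F [ 0.1  0.5 -0.9] q6 -1.19
turn deg -0.1 angular [ 0.001 -0.    -0.   ] dp (after turn) [ 0.001  0.006 -0.005]
```

Force still shows the lid's weight, so I'll ease down a millimetre or two more until it rests.

Call:
{"method": "arm_command", "body": {"series": [{"dp":[0.008,0,0],"angular":[0,0,0],"gripper":12},{"dp":[0.008,0,0],"angular":[0,0,0],"gripper":12},{"dp":[0,0,0],"angular":[0,0,0],"gripper":12},{"dp":[0,0,0],"angular":[0,0,0],"gripper":12},{"dp":[0,0,0],"angular":[0,0,0],"gripper":12},{"dp":[0,0,0],"angular":[0,0,0],"gripper":12},{"dp":[0,0,0],"angular":[0,0,0],"gripper":12},{"dp":[0,0,0],"angular":[0,0,0],"gripper":12}]}}

```text
clock: 23.9
position: [0.4639, -0.0133, 0.0564]
ee_rot: [0.618, -0.344, 0.618, 0.343]
contact_force: [-0.1, 0.2, 0.6]
width: 0.0204
```

```bash
python3 -c "
from h import *
plan(.4625,-.0134,.0565,58)"
```

```text
t 23.9 p [ 0.4639 -0.0133  0.0564] jaw 58.1 down [ 0.001 -0.    -1.   ] w 0.0204 F [-0.1  0.2  0.6] q6 -1.19
turn deg -0.1 angular [0.001 0.    0.001] dp (after turn) [-0.001  0.01  -0.007]
```

Resting on the rim now, exactly at the expected height of 0.0564. I'll release, rise and look.

Call:
{"method": "arm_command", "body": {"series": [{"dp":[0,0,0],"angular":[0,0,0],"gripper":45},{"dp":[0,0,0],"angular":[0,0,0],"gripper":45},{"dp":[0,0,0],"angular":[0,0,0],"gripper":45},{"dp":[-0.1,0,0],"angular":[0,0,0],"gripper":45},{"dp":[-0.25,0,0],"angular":[0,0,0],"gripper":45},{"dp":[-0.35,0,0],"angular":[0,0,0],"gripper":45},{"dp":[-0.1,0,0.15],"angular":[0,0,0],"gripper":85},{"dp":[0,0,0.25],"angular":[0,0,0],"gripper":85}]}}

```text
clock: 24.9
position: [0.4898, 0.0269, 0.1592]
ee_rot: [0.62, -0.343, 0.618, 0.341]
contact_force: [-0.1, -0.6, 0.5]
width: 0.0792
```

```bash
python3 -c "
from h import *
plan(.528,.3945,.1,45.3)
d=get_image('side');P=cloud(d);h=cv2.cvtColor(d['image'],cv2.COLOR_BGR2HSV)
near=np.hypot(P[...,0]-.461,P[...,1]+.0134)<.06
br=near&(cv2.inRange(h,np.array((5,90,60)),np.array((20,255,255)))>0);B=P[br];print(len(B),np.percentile(B[:,2],[2,50,98]).round(3))
D=B[(B[:,2]>.078)&(B[:,2]<.09)];A=np.c_[D[:,:2]-D[:,:2].mean(0),np.ones(len(D))];print('plane',np.linalg.lstsq(A,D[:,2],rcond=None)[0].round(3));rep('disc',D);K=B[B[:,2]>.095];print('knob',fitcyl(K,11))
t=get_image('top')
cv2.imwrite('pics/g.png',np.hstack([cv2.resize(x,(400,440),interpolation=cv2.INTER_CUBIC) for x in(d['image'][150:260,265:365],t['image'][195:305,240:340])]))"
```

```text
t 24.9 p [0.4898 0.0269 0.1592] jaw 57.9 down [ 0.004 -0.001 -1.   ] w 0.0792 F [-0.1 -0.6  0.5] q6 -1.1
turn deg -12.6 angular [0.14  0.001 0.002] dp (after turn) [0.493 1.929 2.401]
523 [0.073 0.084 0.118]
plane [ 0.005 -0.025  0.084]
disc 380 mean [ 0.4616 -0.0036  0.0838] rect [462.2 -10. ] [69.2 69.7] 89.2 circ [463.2 -10.8] 37.1 z [0.0788 0.0841 0.0874]
knob [460.4 -12.9]
```

View pics/g.png

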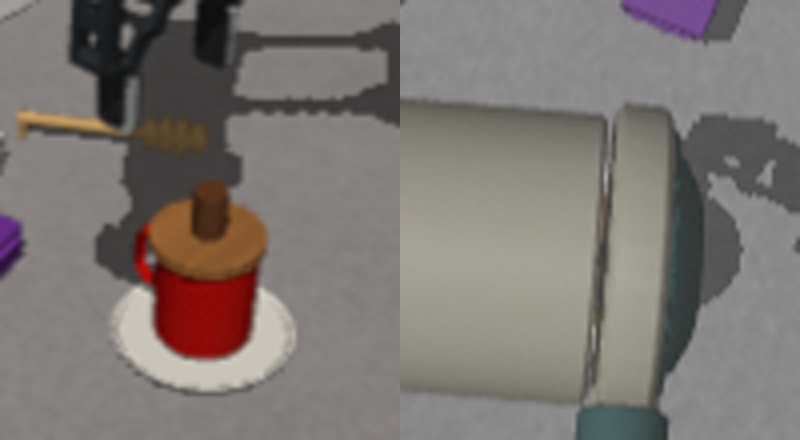

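The lid is seated level, with the disc top at 0.084 and the knob on the axis, and the dipper has not moved. Next is the green canister.

Call:
{"method": "arm_command", "body": {"series": [{"dp":[0,0,0],"angular":[0.07,0,0],"gripper":85},{"dp":[0,0,0],"angular":[0.07,0,0],"gripper":85},{"dp":[0,0.28,0.35],"angular":[0,0,0],"gripper":85},{"dp":[0,0.32,0.4],"angular":[0,0,0],"gripper":85},{"dp":[0,0.32,0.4],"angular":[0,0,0],"gripper":85},{"dp":[0,0.32,0.4],"angular":[0,0,0],"gripper":85},{"dp":[0,0.3,0.38],"angular":[0,0,0],"gripper":85},{"dp":[0,0,0],"angular":[0,0,0],"gripper":85}]}}

```text
clock: 26.0
position: [0.5235, 0.325, 0.1598]
ee_rot: [0.654, -0.273, 0.653, 0.268]
contact_force: [-0.4, -1.5, -0.5]
width: 0.0849
```

```bash
python3 -c "
from h import *
plan(.528,.3945,.07,45.3)
d=np.load('side0.npz');P=cloud(d);h=cv2.cvtColor(d['image'],cv2.COLOR_BGR2HSV)
rect('green side',contour(d,(230,330,300,400),(50,100,60),(75,255,255),.056))
rect('orange side',contour(d,(310,275,365,330),(5,120,120),(18,255,255),.056))
rect('tin side',contour(d,(240,175,270,200),(0,0,175),(180,40,255),.032))
circ('coaster side',contour(d,(200,245,260,292),(5,60,60),(22,255,255),.01))
"
```

```text
t 26.0 p [0.5235 0.325  0.1598] jaw 44.9 down [ 0.004 -0.006 -1.   ] w 0.0849 F [-0.4 -1.5 -0.5] q6 -0.33
turn deg 0.4 angular [-0.004 -0.001  0.005] dp (after turn) [0.748 0.381 0.438]
green side [527.2 400.5] [58.7 59.6] 43.7
orange side [403.7 237.7] [58.8 62.7] 17.8
tin side [ 646.1 -161.4] [50.7 45.7] 74.8
coaster side [646.5 147.8  56. ]
```

Call:
{"method": "arm_command", "body": {"series": [{"dp":[0,0.18,0.21],"angular":[-0.004,0,0.005],"gripper":85},{"dp":[0,0.18,0.21],"angular":[0,0,0],"gripper":85},{"dp":[0,0,0],"angular":[0,0,0],"gripper":85},{"dp":[0.25,0,0],"angular":[0,0,0],"gripper":85},{"dp":[0.3,0,0],"angular":[0,0,0],"gripper":85},{"dp":[0.2,0,0],"angular":[0,0,0],"gripper":85},{"dp":[0,0,0],"angular":[0,0,0],"gripper":85},{"dp":[0,0,0],"angular":[0,0,0],"gripper":85}]}}

```text
clock: 27.0
position: [0.5287, 0.3766, 0.0704]
ee_rot: [0.651, -0.274, 0.656, 0.267]
contact_force: [1.0, -0.7, 0.7]
width: 0.0848
```

```bash
python3 -c "
from h import *
plan(.528,.395,-.016,45.3)"
```

```text
t 27.0 p [0.5287 0.3766 0.0704] jaw 45.0 down [-0.002 -0.012 -1.   ] w 0.0848 F [ 1.  -0.7  0.7] q6 -0.26
turn deg 0.3 angular [-0.003 -0.007  0.004] dp (after turn) [0.72  0.112 0.105]
```

Call:
{"method": "arm_command", "body": {"series": [{"dp":[0,0.112,0.105],"angular":[-0.003,-0.007,0.004],"gripper":85},{"dp":[0,0,0],"angular":[0,0,0],"gripper":85},{"dp":[0.15,0,0],"angular":[0,0,0],"gripper":85},{"dp":[0.15,0,0],"angular":[0,0,0],"gripper":85},{"dp":[0.1,0,0],"angular":[0,0,0],"gripper":85},{"dp":[0,0,0],"angular":[0,0,0],"gripper":85},{"dp":[0,0,0],"angular":[0,0,0],"gripper":85},{"dp":[0,0,0],"angular":[0,0,0],"gripper":85}]}}

```text
clock: 28.0
position: [0.5296, 0.3972, 0.0222]
ee_rot: [0.655, -0.272, 0.65, 0.273]
contact_force: [-0.3, 0.0, 0.1]
width: 0.085
```

```bash
python3 -c "
from h import *
plan(.528,.395,-.016,45.3)
d=get_image('side');cv2.imwrite('pics/i.png',cv2.resize(d['image'][270:410,200:330],None,fx=4,fy=4,interpolation=cv2.INTER_CUBIC))"
```

```text
t 28.0 p [0.5296 0.3972 0.0222] jaw 45.4 down [ 0.006  0.003 -1.   ] w 0.085 F [-0.3  0.   0.1] q6 -0.25
turn deg -0.1 angular [0.001 0.004 0.001] dp (after turn) [ 0.319 -0.003 -0.023]
```

View pics/i.png

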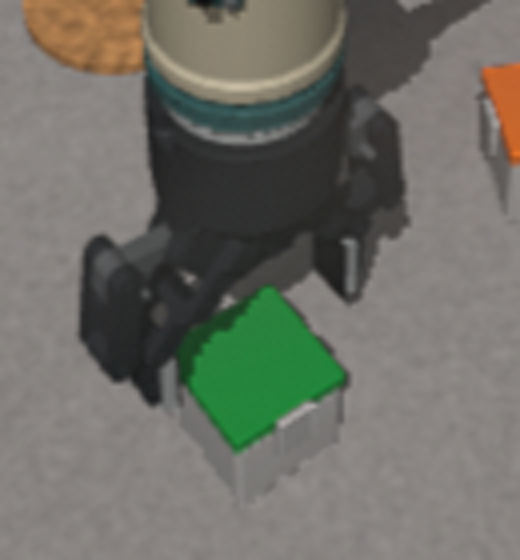

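```bash
python3 -c "
from h import *
d=np.load('side0.npz')
c=onplane(d,[(200+x/4,270+y/4) for x,y in((180,358),(270,287),(348,376),(238,445))],.056);print(c.round(4),c.mean(0))
h=cv2.cvtColor(d['image'],cv2.COLOR_BGR2HSV);P=cloud(d);rep('green side3d',blob(P,h,(230,330,300,400),(.05,.065),(50,100,60),(75,255,255)))"
```

```text
[[0.5585 0.4024 0.056 ]
 [0.5255 0.3614 0.056 ]
 [0.4856 0.4013 0.056 ]
 [0.527  0.4393 0.056 ]] [0.52416126 0.4010881  0.056     ]
green side3d 1009 mean [0.5274 0.4008 0.0556] rect [527.4 398.6] [57.8 58.9] 43.7 circ [527.4 399.3] 39.0 z [0.0521 0.0558 0.0581]
```

Both cameras averaged put green at (0.5275, 0.398), so the TCP is within 2 mm. The latch is at the front-right face (295,415) and the fingers are on the plain faces. I'll descend and grip.

Call:
{"method": "arm_command", "body": {"series": [{"dp":[0.05,0.015,-0.005],"angular":[0,0.004,0.001],"gripper":85},{"dp":[0.13,0,0],"angular":[0,0,0],"gripper":85},{"dp":[0.12,0,0],"angular":[0,0,0],"gripper":85},{"dp":[0.03,0,0],"angular":[0,0,0],"gripper":85},{"dp":[0,0,0],"angular":[0,0,0],"gripper":85},{"dp":[0,0,0],"angular":[0,0,0],"gripper":85},{"dp":[0,0,0],"angular":[0,0,0],"gripper":85},{"dp":[0,0,0],"angular":[0,0,0],"gripper":85}]}}

```text
clock: 29.05
position: [0.5285, 0.3984, -0.0195]
ee_rot: [0.653, -0.273, 0.652, 0.273]
contact_force: [-0.5, -0.5, 0.3]
width: 0.085
```

```bash
python3 -c "
from h import *
plan(.5275,.398,-.016,45.3)
d=np.load('side0.npz');P=cloud(d);h=cv2.cvtColor(d['image'],cv2.COLOR_BGR2HSV)
for n,b,z,lo,hi in(('orange',(310,275,365,330),(.051,.065),(5,120,100),(18,255,255)),('coaster',(200,245,260,292),(.0085,.02),(5,60,60),(22,255,255)),('tin',(240,175,272,203),(.028,.04),(0,0,0),(180,60,255))):
  Q=blob(P,h,b,z,lo,hi);rep(n,Q)
"
```

```text
t 29.05 p [ 0.5285  0.3984 -0.0195] jaw 45.4 down [ 0.001  0.    -1.   ] w 0.085 F [-0.5 -0.5  0.3] q6 -0.25
turn deg -0.1 angular [0.001 0.001 0.   ] dp (after turn) [-0.029  0.003 -0.008]
orange 660 mean [0.4033 0.2372 0.0558] rect [403.8 234.7] [57.3 60.7] 18.8 circ [403.6 235.3] 39.0 z [0.0526 0.0558 0.0581]
coaster 1102 mean [0.6466 0.1468 0.0103] rect [646.  144.6] [107.7 108.8] 52.0 circ [646.5 145. ] 55.4 z [0.0086 0.0101 0.0127]
tin 207 mean [ 0.6441 -0.16    0.032 ] rect [ 644.2 -162.4] [53.3 54.1] 72.3 circ [ 644.5 -160.6] 33.9 z [0.0287 0.032  0.035 ]
```

Call:
{"method": "arm_command", "body": {"series": [{"dp":[0,0,0],"angular":[0,0,0],"gripper":48},{"dp":[0,0,0],"angular":[0,0,0],"gripper":48},{"dp":[0,0,0],"angular":[0,0,0],"gripper":48},{"dp":[0,0,0],"angular":[0,0,0],"gripper":48},{"dp":[0,0,0],"angular":[0,0,0],"gripper":48},{"dp":[0,0,0],"angular":[0,0,0],"gripper":48},{"dp":[-0.05,0,0],"angular":[0,0,0],"gripper":48},{"dp":[-0.1,0,0],"angular":[0,0,0],"gripper":48}], "grip_force": 40}}

```text
clock: 30.05
position: [0.5278, 0.398, -0.0012]
ee_rot: [0.652, -0.273, 0.653, 0.272]
contact_force: [0.7, 0.8, -0.9]
width: 0.0575
```

```bash
python3 -c "
from h import *
plan(.647,.143,.06,45.3)
d=get_image('side');P=cloud(d);h=cv2.cvtColor(d['image'],cv2.COLOR_BGR2HSV)
rep('green side3d',blob(P,h,(220,310,310,400),(.05,.1),(50,100,60),(75,255,255)));rect('c',contour(d,(220,310,310,400),(50,100,60),(75,255,255),.069))"
```

```text
t 30.05 p [ 0.5278  0.398  -0.0012] jaw 45.3 down [-0.001 -0.001 -1.   ] w 0.0575 F [ 0.7  0.8 -0.9] q6 -0.25
turn deg -0.0 angular [ 0.001 -0.001  0.   ] dp (after turn) [-0.51  -2.201 -0.812]
green side3d 640 mean [0.5175 0.4068 0.0731] rect [520.5 405.1] [57.7 42.7] 41.6 circ [521.3 404.9] 33.9 z [0.0689 0.0732 0.0757]
c [521.1 403.8] [60.6 42.7] 44.0
```

Call:
{"method": "arm_command", "body": {"series": [{"dp":[-0.25,0,0],"angular":[0,0,0],"gripper":48},{"dp":[-0.25,-0.15,-0.05],"angular":[0,0,0],"gripper":48},{"dp":[-0.1,-0.3,-0.11],"angular":[0,0,0],"gripper":48},{"dp":[0,-0.36,-0.13],"angular":[0,0,0],"gripper":48},{"dp":[0,-0.36,-0.13],"angular":[0,0,0],"gripper":48},{"dp":[0,-0.36,-0.13],"angular":[0,0,0],"gripper":48},{"dp":[0,-0.3,-0.11],"angular":[0,0,0],"gripper":48},{"dp":[0,-0.15,-0.05],"angular":[0,0,0],"gripper":48}]}}

```text
clock: 31.1
position: [0.6435, 0.168, 0.0821]
ee_rot: [0.657, -0.274, 0.647, 0.274]
contact_force: [-0.3, -0.5, -1.0]
width: 0.0576
```

```bash
python3 -c "
from h import *
plan(.647,.143,.02,45.3)"
```

```text
t 31.1 p [0.6435 0.168  0.0821] jaw 45.6 down [ 0.013  0.005 -1.   ] w 0.0576 F [-0.3 -0.5 -1. ] q6 -0.65
turn deg -0.3 angular [0.003 0.008 0.004] dp (after turn) [ 0.517 -0.167 -0.128]
```

Call:
{"method": "arm_command", "body": {"series": [{"dp":[0,-0.14,-0.12],"angular":[0.003,0.008,0.004],"gripper":48},{"dp":[0,0,0],"angular":[0,0,0],"gripper":48},{"dp":[0.12,0,0],"angular":[0,0,0],"gripper":48},{"dp":[0.15,0,0],"angular":[0,0,0],"gripper":48},{"dp":[0.12,0,0],"angular":[0,0,0],"gripper":48},{"dp":[0.05,0,0],"angular":[0,0,0],"gripper":48},{"dp":[0,0,0],"angular":[0,0,0],"gripper":48},{"dp":[0,0,0],"angular":[0,0,0],"gripper":48}]}}

```text
clock: 32.1
position: [0.6426, 0.1497, 0.0254]
ee_rot: [0.651, -0.272, 0.653, 0.275]
contact_force: [-0.4, -0.1, -0.3]
width: 0.0579
```

```bash
python3 -c "
from h import *
plan(.647,.143,-.008,45.3)
d=get_image('side');P=cloud(d);h=cv2.cvtColor(d['image'],cv2.COLOR_BGR2HSV)
rep('green',blob(P,h,(190,200,280,300),(.05,.15),(50,100,60),(75,255,255)))
K=d['mtx'];print(np.unique(h[200:300,190:280][(h[200:300,190:280,1]>90)&(h[200:300,190:280,0]>45)&(h[200:300,190:280,0]<80)][:,2])[:3])"
```

```text
t 32.1 p [0.6426 0.1497 0.0254] jaw 45.5 down [-0.004  0.003 -1.   ] w 0.0579 F [-0.4 -0.1 -0.3] q6 -0.68
turn deg -0.2 angular [ 0.003 -0.001 -0.003] dp (after turn) [ 0.278 -0.065 -0.014]
green 407 mean [0.6351 0.1538 0.0998] rect [637.4 147.2] [70.2 58.4] 46.5 circ [637.4 152.3] 38.9 z [0.0955 0.1    0.1023]
[30 31 36]
```

Call:
{"method": "arm_command", "body": {"series": [{"dp":[0,-0.065,-0.014],"angular":[0.003,-0.001,-0.003],"gripper":48},{"dp":[0,0,0],"angular":[0,0,0],"gripper":48},{"dp":[0.1,0,0],"angular":[0,0,0],"gripper":48},{"dp":[0.1,0,0],"angular":[0,0,0],"gripper":48},{"dp":[0.04,0,0],"angular":[0,0,0],"gripper":48},{"dp":[0,0,0],"angular":[0,0,0],"gripper":48},{"dp":[0,0,0],"angular":[0,0,0],"gripper":48},{"dp":[0,0,0],"angular":[0,0,0],"gripper":48}]}}

```text
clock: 33.15
position: [0.648, 0.1423, -0.0048]
ee_rot: [0.653, -0.272, 0.652, 0.272]
contact_force: [0.2, -0.6, -1.0]
width: 0.0577
```

```bash
python3 -c "
from h import *
plan(.647,.143,-.0085,45.3)
d=get_image('side');P=cloud(d);h=cv2.cvtColor(d['image'],cv2.COLOR_BGR2HSV)
rep('green',blob(P,h,(190,200,280,300),(.05,.15),(50,100,60),(75,255,255)))
t=get_image('top');cv2.imwrite('pics/j.png',np.hstack([cv2.resize(x,(400,440),interpolation=cv2.INTER_CUBIC) for x in(d['image'][190:300,185:285],t['image'][130:240,170:270])]))"
```

```text
t 33.15 p [ 0.648   0.1423 -0.0048] jaw 45.2 down [ 0.002  0.001 -1.   ] w 0.0577 F [ 0.2 -0.6 -1. ] q6 -0.68
turn deg 0.1 angular [-0.001  0.001  0.   ] dp (after turn) [ 0.031  0.01  -0.002]
green 390 mean [0.6401 0.1474 0.0696] rect [643.2 143. ] [64.3 54.7] 44.0 circ [645.7 145.4] 37.9 z [0.0643 0.0698 0.0721]
```

View pics/j.png

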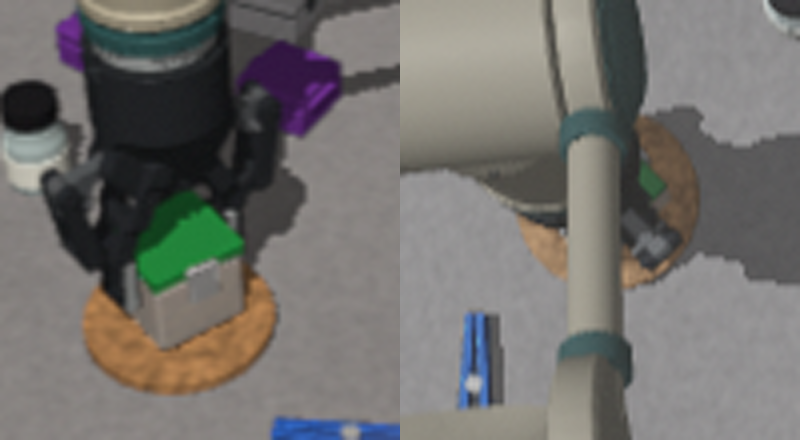

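The canister hangs about 4 mm above the coaster, in the middle. I'll lower it.

Call:
{"method": "arm_command", "body": {"series": [{"dp":[0.014,0.008,0],"angular":[0,0,0],"gripper":48},{"dp":[0.012,0,0],"angular":[0,0,0],"gripper":48},{"dp":[0.01,0,0],"angular":[0,0,0],"gripper":48},{"dp":[0,0,0],"angular":[0,0,0],"gripper":48},{"dp":[0,0,0],"angular":[0,0,0],"gripper":48},{"dp":[0,0,0],"angular":[0,0,0],"gripper":48},{"dp":[0,0,0],"angular":[0,0,0],"gripper":48},{"dp":[0,0,0],"angular":[0,0,0],"gripper":48}]}}

```text
clock: 34.25
position: [0.6478, 0.1431, -0.0087]
ee_rot: [0.654, -0.272, 0.652, 0.272]
contact_force: [0.2, 0.4, -0.1]
width: 0.0575
```

```bash
python3 -c "
from h import *
plan(.647,.143,-.0085,45.3)"
```

```text
t 34.25 p [ 0.6478  0.1431 -0.0087] jaw 45.2 down [ 0.003  0.001 -1.   ] w 0.0575 F [ 0.2  0.4 -0.1] q6 -0.68
turn deg 0.1 angular [-0.001  0.002  0.001] dp (after turn) [-0.002  0.004 -0.005]
```

Call:
{"method": "arm_command", "body": {"series": [{"dp":[0.008,0,0],"angular":[0,0,0],"gripper":48},{"dp":[0,0,0],"angular":[0,0,0],"gripper":48},{"dp":[0,0,0],"angular":[0,0,0],"gripper":85},{"dp":[0,0,0],"angular":[0,0,0],"gripper":85},{"dp":[0,0,0],"angular":[0,0,0],"gripper":85},{"dp":[-0.15,0,0],"angular":[0,0,0],"gripper":85},{"dp":[-0.35,0,0],"angular":[0,0,0],"gripper":85},{"dp":[-0.45,0,0],"angular":[0,0,0],"gripper":85}]}}

```text
clock: 35.25
position: [0.6447, 0.1426, 0.1051]
ee_rot: [0.651, -0.271, 0.655, 0.272]
contact_force: [1.3, -0.5, 0.5]
width: 0.0847
```

```bash
python3 -c "
from h import *
plan(.404,.2335,.1,108.3)"
```

```text
t 35.25 p [0.6447 0.1426 0.1051] jaw 45.2 down [-0.006 -0.    -1.   ] w 0.0847 F [ 1.3 -0.5  0.5] q6 -0.68
turn deg 63.1 angular [-0.701 -0.001 -0.004] dp (after turn) [0.043 1.666 1.349]
```

Call:
{"method": "arm_command", "body": {"series": [{"dp":[-0.1,0,0],"angular":[-0.1,0,-0.004],"gripper":85},{"dp":[0,0,0],"angular":[-0.1,0,0],"gripper":85},{"dp":[0,0,0],"angular":[-0.1,0,0],"gripper":85},{"dp":[0,0,0],"angular":[-0.1,0,0],"gripper":85},{"dp":[0,0,0],"angular":[-0.1,0,0],"gripper":85},{"dp":[0,0,0],"angular":[-0.1,0,0],"gripper":85},{"dp":[0,0,0],"angular":[-0.1,0,0],"gripper":85},{"dp":[0,0.28,0.23],"angular":[0,0,0],"gripper":85}]}}

```text
clock: 36.25
position: [0.6127, 0.1571, 0.1362]
ee_rot: [-0.41, 0.589, -0.399, -0.571]
contact_force: [-0.6, 0.5, -0.1]
width: 0.085
```

```bash
python3 -c "
from h import *
plan(.404,.2335,.07,108.3)"
```

```text
t 36.25 p [0.6127 0.1571 0.1362] jaw 110.2 down [ 0.029 -0.001 -1.   ] w 0.085 F [-0.6  0.5 -0.1] q6 -1.78
turn deg -1.9 angular [ 0.022 -0.007  0.017] dp (after turn) [0.552 1.451 1.15 ]
```

Call:
{"method": "arm_command", "body": {"series": [{"dp":[0,0.33,0.26],"angular":[0.022,0,0],"gripper":85},{"dp":[0,0.33,0.26],"angular":[0,0,0],"gripper":85},{"dp":[0,0.33,0.26],"angular":[0,0,0],"gripper":85},{"dp":[0.05,0.28,0.22],"angular":[0,0,0],"gripper":85},{"dp":[0.15,0.1,0.08],"angular":[0,0,0],"gripper":85},{"dp":[0.15,0,0],"angular":[0,0,0],"gripper":85},{"dp":[0,0,0],"angular":[0,0,0],"gripper":85},{"dp":[0,0,0],"angular":[0,0,0],"gripper":85}]}}

```text
clock: 37.25
position: [0.4117, 0.2312, 0.0981]
ee_rot: [-0.425, 0.584, -0.403, -0.561]
contact_force: [0.0, -0.9, -0.4]
width: 0.085
```

```bash
cat >> h.py <<'E'
BOX=dict(green=((50,90,30),(78,255,255)),orange=((5,150,90),(14,255,255)))
def box(name,bt,bs,z):
    for n,b in(("top",bt),("side",bs)):
        if b is None: continue
        d=get_image(n);P=cloud(d);h=cv2.cvtColor(d['image'],cv2.COLOR_BGR2HSV);Q=blob(P,h,b,(z-.006,z+.007),*BOX[name])
        if len(Q)>50: rep(name+" "+n,Q)
        try: rect(name+" "+n+" contour",contour(d,b,*BOX[name],z))
        except ValueError: print("none",n)
E
python3 -c "
from h import *
plan(.404,.2335,.0,108.3)
box('green',(190,140,260,215),(190,200,280,300),.066)"
```

```text
t 37.25 p [0.4117 0.2312 0.0981] jaw 108.2 down [ 0.044  0.006 -0.999] w 0.085 F [ 0.  -0.9 -0.4] q6 -1.51
turn deg 0.1 angular [-0.    -0.005  0.028] dp (after turn) [0.818 0.055 0.038]
green top 609 mean [0.6472 0.1406 0.0661] rect [647.7 140.1] [56.2 56. ] 44.5 circ [646.4 140.9] 38.3 z [0.0625 0.0661 0.0695]
green top contour [647.1 140.5] [56.2 57.1] 45.3
green side 490 mean [0.647  0.1472 0.0657] rect [647.5 144.8] [56.7 60. ] 45.1 circ [646.1 146. ] 39.8 z [0.0616 0.0659 0.0684]
green side contour [646.9 147.5] [57.4 63. ] 44.3
```

Green is within 1 mm of the coaster centre in both cameras. Next I'll level the tool over orange, since it tilted 2.5°, and descend.

Call:
{"method": "arm_command", "body": {"series": [{"dp":[0,0,0],"angular":[0,-0.005,0.028],"gripper":85},{"dp":[0,0,0],"angular":[0,0,0],"gripper":85},{"dp":[0,0.055,0.038],"angular":[0,0,0],"gripper":85},{"dp":[0.1,0,0],"angular":[0,0,0],"gripper":85},{"dp":[0.15,0,0],"angular":[0,0,0],"gripper":85},{"dp":[0.1,0,0],"angular":[0,0,0],"gripper":85},{"dp":[0,0,0],"angular":[0,0,0],"gripper":85},{"dp":[0,0,0],"angular":[0,0,0],"gripper":85}]}}

```text
clock: 38.35
position: [0.403, 0.2332, 0.0548]
ee_rot: [-0.415, 0.573, -0.414, -0.572]
contact_force: [0.1, -0.3, -0.1]
width: 0.0847
```

```bash
python3 -c "
from h import *
plan(.404,.2335,-.019,108.3)"
```

```text
t 38.35 p [0.403  0.2332 0.0548] jaw 108.2 down [ 0.001 -0.    -1.   ] w 0.0847 F [ 0.1 -0.3 -0.1] q6 -1.51
turn deg 0.1 angular [-0.001 -0.     0.001] dp (after turn) [ 0.615 -0.009 -0.   ]
```

Call:
{"method": "arm_command", "body": {"series": [{"dp":[0.1,-0.009,0],"angular":[0,0,0],"gripper":85},{"dp":[0.15,0,0],"angular":[0,0,0],"gripper":85},{"dp":[0.15,0,0],"angular":[0,0,0],"gripper":85},{"dp":[0.12,0,0],"angular":[0,0,0],"gripper":85},{"dp":[0.06,0,0],"angular":[0,0,0],"gripper":85},{"dp":[0,0,0],"angular":[0,0,0],"gripper":85},{"dp":[0,0,0],"angular":[0,0,0],"gripper":85},{"dp":[0,0,0],"angular":[0,0,0],"gripper":85}]}}

```text
clock: 39.35
position: [0.4073, 0.2346, -0.0165]
ee_rot: [-0.417, 0.574, -0.413, -0.571]
contact_force: [-0.4, 0.0, 0.1]
width: 0.0854
```

```bash
python3 -c "
from h import *
plan(.404,.2335,-.019,108.3);tips(zmin=.004)"
```

```text
t 39.35 p [ 0.4073  0.2346 -0.0165] jaw 108.2 down [ 0.007  0.002 -1.   ] w 0.0854 F [-0.4  0.   0.1] q6 -1.51
turn deg 0.1 angular [-0.001 -0.     0.005] dp (after turn) [ 0.021  0.029 -0.   ]
side lowest dark [0.004 0.008 0.01  0.011 0.013 0.017 0.02  0.022]
near tips xy [0.4267 0.2454 0.0136] p [ 0.4074  0.2346 -0.0165]
```

Call:
{"method": "arm_command", "body": {"series": [{"dp":[0.015,0.028,0],"angular":[0,0,0.005],"gripper":85},{"dp":[0,0,0],"angular":[0,0,0],"gripper":85},{"dp":[0,0,0],"angular":[0,0,0],"gripper":48},{"dp":[0,0,0],"angular":[0,0,0],"gripper":48},{"dp":[0,0,0],"angular":[0,0,0],"gripper":48},{"dp":[0,0,0],"angular":[0,0,0],"gripper":48},{"dp":[0,0,0],"angular":[0,0,0],"gripper":48},{"dp":[0,0,0],"angular":[0,0,0],"gripper":48}], "grip_force": 40}}

```text
clock: 40.4
position: [0.4045, 0.2338, -0.0176]
ee_rot: [-0.415, 0.573, -0.414, -0.573]
contact_force: [0.4, 0.6, 0.1]
width: 0.0578
```

```bash
python3 -c "
from h import *
plan(.6475,.143,.13,135)
box('orange',None,(290,250,380,330),.056)"
```

```text
t 40.4 p [ 0.4045  0.2338 -0.0176] jaw 108.2 down [ 0.001  0.    -1.   ] w 0.0578 F [0.4 0.6 0.1] q6 -1.51
turn deg 26.8 angular [-0.298 -0.     0.   ] dp (after turn) [-1.23  -0.897 -1.967]
orange side 234 mean [0.4215 0.242  0.0555] rect [421.8 239. ] [20.4 59.5] 18.2 circ [423.4 239.8] 30.0 z [0.0511 0.0556 0.0581]
orange side contour [421.4 242.1] [20.7 61.1] 17.4
```

Call:
{"method": "arm_command", "body": {"series": [{"dp":[-0.1,0,0],"angular":[0,0,0],"gripper":48},{"dp":[-0.2,0,0],"angular":[0,0,0],"gripper":48},{"dp":[-0.3,0,0],"angular":[-0.1,0,0],"gripper":48},{"dp":[-0.3,0,0],"angular":[-0.1,0,0],"gripper":48},{"dp":[-0.25,0,0],"angular":[-0.1,0,0],"gripper":48},{"dp":[-0.1,-0.1,-0.2],"angular":[0,0,0],"gripper":48},{"dp":[0,-0.15,-0.32],"angular":[0,0,0],"gripper":48},{"dp":[0,-0.18,-0.38],"angular":[0,0,0],"gripper":48}]}}

```text
clock: 41.45
position: [0.5161, 0.1963, 0.1428]
ee_rot: [-0.263, 0.657, -0.262, -0.656]
contact_force: [-0.2, 0.3, -0.7]
width: 0.0571
```

```bash
python3 -c "
from h import *
plan(.6475,.143,.1,135)"
```

```text
t 41.45 p [0.5161 0.1963 0.1428] jaw 136.4 down [ 0.002  0.001 -1.   ] w 0.0571 F [-0.2  0.3 -0.7] q6 -2.14
turn deg -1.4 angular [ 0.015 -0.     0.001] dp (after turn) [ 0.357 -0.46  -1.088]
```

Call:
{"method": "arm_command", "body": {"series": [{"dp":[0,-0.14,-0.32],"angular":[0.015,0,0],"gripper":48},{"dp":[0,-0.14,-0.32],"angular":[0,0,0],"gripper":48},{"dp":[0,-0.11,-0.25],"angular":[0,0,0],"gripper":48},{"dp":[0,-0.05,-0.1],"angular":[0,0,0],"gripper":48},{"dp":[0.05,0,0],"angular":[0,0,0],"gripper":48},{"dp":[0.1,0,0],"angular":[0,0,0],"gripper":48},{"dp":[0.1,0,0],"angular":[0,0,0],"gripper":48},{"dp":[0,0,0],"angular":[0,0,0],"gripper":48}]}}

```text
clock: 42.45
position: [0.6385, 0.1492, 0.1129]
ee_rot: [0.271, -0.652, 0.27, 0.654]
contact_force: [0.3, -0.3, -0.7]
width: 0.0578
```

```bash
python3 -c "
from h import *
plan(.6475,.143,.065,135)"
```

```text
t 42.45 p [0.6385 0.1492 0.1129] jaw 135.0 down [-0.002  0.002 -1.   ] w 0.0578 F [ 0.3 -0.3 -0.7] q6 -2.23
turn deg 0.0 angular [-0.001  0.002  0.   ] dp (after turn) [ 0.399 -0.016 -0.09 ]
```

Call:
{"method": "arm_command", "body": {"series": [{"dp":[0,-0.016,-0.09],"angular":[0,0.002,0],"gripper":48},{"dp":[0,0,0],"angular":[0,0,0],"gripper":48},{"dp":[0.1,0,0],"angular":[0,0,0],"gripper":48},{"dp":[0.13,0,0],"angular":[0,0,0],"gripper":48},{"dp":[0.1,0,0],"angular":[0,0,0],"gripper":48},{"dp":[0,0,0],"angular":[0,0,0],"gripper":48},{"dp":[0,0,0],"angular":[0,0,0],"gripper":48},{"dp":[0,0,0],"angular":[0,0,0],"gripper":48}]}}

```text
clock: 43.45
position: [0.6478, 0.1429, 0.0705]
ee_rot: [-0.271, 0.653, -0.271, -0.653]
contact_force: [0.3, -0.3, -1.5]
width: 0.0575
```

```bash
python3 -c "
from h import *
plan(.6475,.143,.0485,135)
p=get_state()['position'];box('orange',None,(190,160,280,300),p[2]+.0736)
d=get_image('side');cv2.imwrite('pics/k.png',cv2.resize(d['image'][170:300,180:290],None,fx=4.5,fy=4.5,interpolation=cv2.INTER_CUBIC))"
```

```text
t 43.45 p [0.6478 0.1429 0.0705] jaw 135.0 down [ 0. -0. -1.] w 0.0575 F [ 0.3 -0.3 -1.5] q6 -2.24
turn deg 0.0 angular [-0. -0.  0.] dp (after turn) [0.183 0.001 0.002]
orange side 272 mean [0.6578 0.153  0.1437] rect [661.1 148.2] [46.1 70.3] 6.7 circ [649.8 146.3] 35.8 z [0.139  0.144  0.1463]
orange side contour [659.2 155.9] [34.5 71.2] 32.1
```

View pics/k.png

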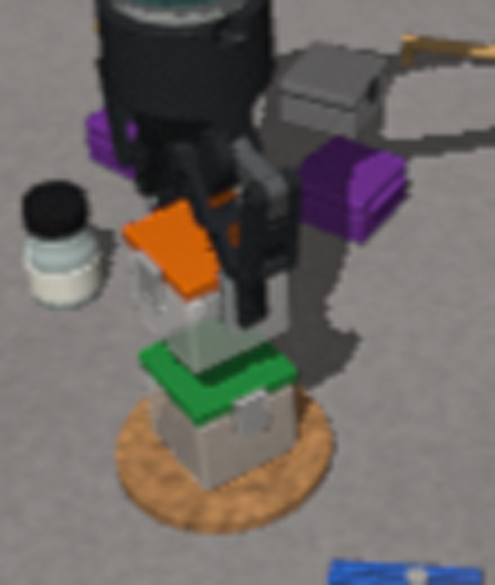

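```bash
python3 -c "
from h import *
d=np.load('side0.npz')
f=lambda L,z:onplane(d,[(180+x/4.5,170+y/4.5) for x,y in L],z)[:,:2].round(4)
print('orange L,F',f([(125,232),(197,297)],.1441));print('orange bottom F',f([(203,369)],.0881));print('green L,F,R',f([(140,352),(200,422),(298,371)],.066))"
```

```text
orange L,F [[0.684  0.1471]
 [0.6401 0.1877]]
orange bottom F [[0.6443 0.175 ]]
green L,F,R [[0.6847 0.1443]
 [0.6444 0.188 ]
 [0.6052 0.1471]]
```

Orange is within about 2 mm of green by the corners. I'll nudge it 1 mm and lower it.

Call:
{"method": "arm_command", "body": {"series": [{"dp":[0.03,0,-0.01],"angular":[0,0,0],"gripper":48},{"dp":[0.06,0,0],"angular":[0,0,0],"gripper":48},{"dp":[0.05,0,0],"angular":[0,0,0],"gripper":48},{"dp":[0.02,0,0],"angular":[0,0,0],"gripper":48},{"dp":[0.01,0,0],"angular":[0,0,0],"gripper":48},{"dp":[0,0,0],"angular":[0,0,0],"gripper":48},{"dp":[0,0,0],"angular":[0,0,0],"gripper":48},{"dp":[0,0,0],"angular":[0,0,0],"gripper":48}]}}

```text
clock: 44.55
position: [0.6492, 0.1421, 0.0494]
ee_rot: [-0.271, 0.654, -0.27, -0.653]
contact_force: [0.7, 0.1, -1.2]
width: 0.0575
```

```bash
python3 -c "
from h import *
plan(.6475,.143,.0485,135)"
```

```text
t 44.55 p [0.6492 0.1421 0.0494] jaw 135.0 down [ 0.002 -0.    -1.   ] w 0.0575 F [ 0.7  0.1 -1.2] q6 -2.24
turn deg 0.0 angular [-0.    -0.001  0.001] dp (after turn) [0.007 0.005 0.016]
```

Call:
{"method": "arm_command", "body": {"series": [{"dp":[0.008,0,0],"angular":[0,0,0],"gripper":48},{"dp":[0.008,0,0],"angular":[0,0,0],"gripper":48},{"dp":[0,0,0],"angular":[0,0,0],"gripper":48},{"dp":[0,0,0],"angular":[0,0,0],"gripper":48},{"dp":[0,0,0],"angular":[0,0,0],"gripper":48},{"dp":[0,0,0],"angular":[0,0,0],"gripper":48},{"dp":[0,0,0],"angular":[0,0,0],"gripper":48},{"dp":[0,0,0],"angular":[0,0,0],"gripper":48}]}}

```text
clock: 45.55
position: [0.6496, 0.1422, 0.0485]
ee_rot: [-0.271, 0.654, -0.27, -0.652]
contact_force: [-0.0, -0.2, 0.9]
width: 0.0571
```

```bash
python3 -c "
from h import *
plan(.6475,.143,.0485,135)"
```

```text
t 45.55 p [0.6496 0.1422 0.0485] jaw 135.0 down [ 0.003  0.    -1.   ] w 0.0571 F [-0.  -0.2  0.9] q6 -2.24
turn deg 0.0 angular [-0.    -0.001  0.001] dp (after turn) [-0.     0.007  0.017]
```

Contact: +0.9 N at the expected height. I'll release and rise.

Call:
{"method": "arm_command", "body": {"series": [{"dp":[0,0,0],"angular":[0,0,0],"gripper":85},{"dp":[0,0,0],"angular":[0,0,0],"gripper":85},{"dp":[0,0,0],"angular":[0,0,0],"gripper":85},{"dp":[0,0,0],"angular":[0,0,0],"gripper":85},{"dp":[-0.12,0,0],"angular":[0,0,0],"gripper":85},{"dp":[-0.3,0,0],"angular":[0,0,0],"gripper":85},{"dp":[-0.4,0,0],"angular":[0,0,0],"gripper":85},{"dp":[-0.3,0,0],"angular":[0,0,0],"gripper":85}]}}

```text
clock: 46.55
position: [0.6478, 0.1419, 0.1858]
ee_rot: [0.27, -0.653, 0.271, 0.654]
contact_force: [-0.3, -0.3, 0.6]
width: 0.0851
```

```bash
python3 -c "
from h import *
plan(.645,-.1635,.1,74.5)
box('orange',(180,130,260,220),(180,160,290,300),.122)
d=get_image('side')"
```

```text
t 46.55 p [0.6478 0.1419 0.1858] jaw 135.0 down [-0.002 -0.    -1.   ] w 0.0851 F [-0.3 -0.3  0.6] q6 -2.24
turn deg -60.5 angular [ 0.672  0.    -0.001] dp (after turn) [ 0.715 -0.658 -2.459]
orange top 552 mean [0.6472 0.1343 0.122 ] rect [649.5 138.2] [55.1 53.9] 45.3 circ [649.7 138. ] 37.5 z [0.1186 0.1221 0.1251]
orange top contour [649.4 138. ] [54.6 53.9] 45.4
orange side 517 mean [0.6474 0.1458 0.1216] rect [648.8 142.6] [57.7 61.1] 45.3 circ [649.6 142.8] 39.3 z [0.117  0.1218 0.1243]
orange side contour [647.8 145. ] [60.8 63.6] 45.3
```

Orange stands about 3 mm off green (both cameras), well inside the 58 mm footprint, so I'll leave it and aim the tin between the two. Now on to the tin.

Call:
{"method": "arm_command", "body": {"series": [{"dp":[0,0,0],"angular":[0.096,0,0],"gripper":85},{"dp":[0,0,0],"angular":[0.096,0,0],"gripper":85},{"dp":[0,0,0],"angular":[0.096,0,0],"gripper":85},{"dp":[0,0,0],"angular":[0.096,0,0],"gripper":85},{"dp":[0,0,0],"angular":[0.096,0,0],"gripper":85},{"dp":[0,0,0],"angular":[0.096,0,0],"gripper":85},{"dp":[0,0,0],"angular":[0.096,0,0],"gripper":85},{"dp":[0,-0.1,-0.35],"angular":[0,0,0],"gripper":85}]}}

```text
clock: 47.7
position: [0.6412, 0.0998, 0.1784]
ee_rot: [0.565, -0.416, 0.574, 0.422]
contact_force: [0.4, -0.4, -0.5]
width: 0.0851
```

```bash
python3 -c "
from h import *
plan(.6453,-.1633,.06,74.5)"
```

```text
t 47.7 p [0.6412 0.0998 0.1784] jaw 72.7 down [-0.015 -0.    -1.   ] w 0.0851 F [ 0.4 -0.4 -0.5] q6 -1.22
turn deg 1.8 angular [-0.02  -0.003 -0.009] dp (after turn) [ 0.987 -0.619 -2.103]
```

Call:
{"method": "arm_command", "body": {"series": [{"dp":[0,-0.12,-0.42],"angular":[-0.02,-0.003,-0.009],"gripper":85},{"dp":[0,-0.12,-0.42],"angular":[0,0,0],"gripper":85},{"dp":[0,-0.12,-0.42],"angular":[0,0,0],"gripper":85},{"dp":[0,-0.12,-0.42],"angular":[0,0,0],"gripper":85},{"dp":[0.1,-0.09,-0.3],"angular":[0,0,0],"gripper":85},{"dp":[0.25,0,0],"angular":[0,0,0],"gripper":85},{"dp":[0.2,0,0],"angular":[0,0,0],"gripper":85},{"dp":[0,0,0],"angular":[0,0,0],"gripper":85}]}}

```text
clock: 48.7
position: [0.635, -0.1574, 0.1023]
ee_rot: [0.56, -0.423, 0.567, 0.431]
contact_force: [-0.3, 0.3, -0.3]
width: 0.0849
```

```bash
python3 -c "
from h import *
plan(.6453,-.1633,.03,74.5)"
```

```text
t 48.7 p [ 0.635  -0.1574  0.1023] jaw 74.3 down [-0.014  0.003 -1.   ] w 0.0849 F [-0.3  0.3 -0.3] q6 -1.64
turn deg 0.2 angular [-0.002 -0.001 -0.009] dp (after turn) [ 0.603 -0.096 -0.024]
```

```bash
python3 -c "
from h import *
d=np.load('top0.npz');h=cv2.cvtColor(d['image'],cv2.COLOR_BGR2HSV)
m=cv2.inRange(h[185:260,360:395],np.array((8,60,60)),np.array((30,255,255)));v,u=np.where(m);i=v.argsort()[:6];print(u[i]+360,v[i]+185,onplane(d,np.c_[u[i]+360,v[i]+185],.014)[:,:2].round(4))"
```

```text
[377 375 376 377 378 379] [194 195 195 195 195 195] [[ 0.6116 -0.2268]
 [ 0.6092 -0.222 ]
 [ 0.6092 -0.2244]
 [ 0.6092 -0.2268]
 [ 0.6092 -0.2291]
 [ 0.6092 -0.2315]]
```

Call:
{"method": "arm_command", "body": {"series": [{"dp":[0,0,0],"angular":[-0.002,-0.001,-0.009],"gripper":68},{"dp":[0,0,0],"angular":[0,0,0],"gripper":68},{"dp":[0,-0.096,-0.02],"angular":[0,0,0],"gripper":68},{"dp":[0,0,0],"angular":[0,0,0],"gripper":68},{"dp":[0.2,0,0],"angular":[0,0,0],"gripper":68},{"dp":[0.15,0,0],"angular":[0,0,0],"gripper":68},{"dp":[0,0,0],"angular":[0,0,0],"gripper":68},{"dp":[0,0,0],"angular":[0,0,0],"gripper":68}]}}

```text
clock: 49.7
position: [0.6507, -0.1636, 0.0651]
ee_rot: [0.565, -0.432, 0.56, 0.426]
contact_force: [-0.1, -0.8, -0.1]
width: 0.0681
```

```bash
python3 -c "
from h import *
plan(.6453,-.1633,-.029,74.5)"
```

```text
t 49.7 p [ 0.6507 -0.1636  0.0651] jaw 74.6 down [ 0.01  -0.003 -1.   ] w 0.0681 F [-0.1 -0.8 -0.1] q6 -1.65
turn deg -0.1 angular [ 0.001 -0.     0.007] dp (after turn) [ 0.784  0.044 -0.01 ]
```

Call:
{"method": "arm_command", "body": {"series": [{"dp":[0,0,0],"angular":[0,0,0.007],"gripper":68},{"dp":[0,0.03,-0.01],"angular":[0,0,0],"gripper":68},{"dp":[0.15,0,0],"angular":[0,0,0],"gripper":68},{"dp":[0.2,0,0],"angular":[0,0,0],"gripper":68},{"dp":[0.15,0,0],"angular":[0,0,0],"gripper":68},{"dp":[0,0,0],"angular":[0,0,0],"gripper":68},{"dp":[0,0,0],"angular":[0,0,0],"gripper":68},{"dp":[0,0,0],"angular":[0,0,0],"gripper":68}]}}

```text
clock: 50.7
position: [0.6473, -0.1641, 0.0034]
ee_rot: [0.563, -0.429, 0.562, 0.428]
contact_force: [0.0, 0.5, -0.2]
width: 0.0679
```

```bash
python3 -c "
from h import *
plan(.6453,-.1633,-.029,74.5)
d=get_image('side');t=get_image('top');cv2.imwrite('pics/l.png',np.hstack([cv2.resize(x,(400,440),interpolation=cv2.INTER_CUBIC) for x in(d['image'][130:230,215:306],t['image'][140:240,305:396])]))"
```

```text
t 50.7 p [ 0.6473 -0.1641  0.0034] jaw 74.6 down [ 0.001 -0.001 -1.   ] w 0.0679 F [ 0.   0.5 -0.2] q6 -1.65
turn deg -0.1 angular [ 0.001 -0.     0.001] dp (after turn) [0.27  0.018 0.002]
```

View pics/l.png

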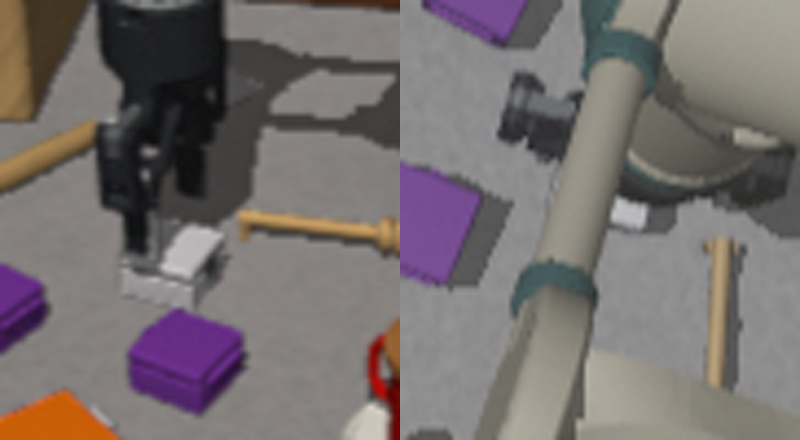

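```bash
python3 -c "
from h import *
d=get_image('side');P=cloud(d);p=get_state()['position'];j=np.array([np.cos(np.radians(74.6)),np.sin(np.radians(74.6))]);k=np.array([-j[1],j[0]])
Q=P-p;t=Q[...,:2]@j;s=Q[...,:2]@k
dark=(d['image'].max(-1)<110)&(abs(s)<.05)&(abs(t)<.08)&(P[...,2]>.036)&(P[...,2]<.09)
for n,m in(('near',dark&(t>0)),('far',dark&(t<0))):
  print(n,m.sum(),'t',np.percentile(t[m],[2,50,98]).round(3),'s',np.percentile(s[m],[2,50,98]).round(3),'z',np.percentile(P[m][:,2],[0,5]).round(3))
top=(abs(P[...,2]-.032)<.004)&(abs(s)<.05)&(abs(t)<.05)&(d['image'].min(-1)>110)
print('tin top',top.sum(),np.percentile(t[top],[2,98]).round(3),np.percentile(s[top],[2,98]).round(3))
d0=np.load('side0.npz');P0=cloud(d0);Q=P0-p;t=Q[...,:2]@j;s=Q[...,:2]@k;m=(abs(P0[...,2]-.032)<.004)&(abs(s)<.05)&(abs(t)<.05)&(np.ptp(d0['image'].astype(int),axis=-1)<15);print('tin side0',np.percentile(t[m],[2,98]).round(3),np.percentile(s[m],[2,98]).round(3))
d0=np.load('top0.npz');P0=cloud(d0);Q=P0-p;t=Q[...,:2]@j;s=Q[...,:2]@k;m=(P0[...,2]>.026)&(P0[...,2]<.038)&(abs(s)<.05)&(abs(t)<.05)&(np.ptp(d0['image'].astype(int),axis=-1)<15);print('tin top0',np.percentile(t[m],[2,98]).round(3),np.percentile(s[m],[2,98]).round(3))
"
```

```text
near 84 t [0.034 0.044 0.05 ] s [-0.007  0.006  0.013] z [0.046 0.05 ]
far 106 t [-0.041 -0.035 -0.031] s [-0.01   0.002  0.013] z [0.045 0.049]
tin top 111 [-0.022  0.027] [0.001 0.028]
tin side0 [-0.025  0.027] [-0.021  0.029]
tin top0 [-0.026  0.023] [-0.025  0.025]
```

Numerically, the fingers and tin are aligned within 2 mm on both axes. In the picture the fingers straddle the grey tin at left crop (170,250), clear of the dipper and the purple block. I'll descend and grip.

Call:
{"method": "arm_command", "body": {"series": [{"dp":[0.1,0.01,0],"angular":[0,0,0],"gripper":68},{"dp":[0.1,0,0],"angular":[0,0,0],"gripper":68},{"dp":[0.06,0,0],"angular":[0,0,0],"gripper":68},{"dp":[0,0,0],"angular":[0,0,0],"gripper":68},{"dp":[0,0,0],"angular":[0,0,0],"gripper":68},{"dp":[0,0,0],"angular":[0,0,0],"gripper":68},{"dp":[0,0,0],"angular":[0,0,0],"gripper":68},{"dp":[0,0,0],"angular":[0,0,0],"gripper":68}]}}

```text
clock: 51.85
position: [0.6468, -0.164, -0.0291]
ee_rot: [0.563, -0.43, 0.562, 0.428]
contact_force: [0.0, -0.4, 0.4]
width: 0.0676
```

```bash
python3 -c "
from h import *
plan(.646,-.1635,-.03,74.5)"
```

```text
t 51.85 p [ 0.6468 -0.164  -0.0291] jaw 74.6 down [ 0.003 -0.001 -1.   ] w 0.0676 F [ 0.  -0.4  0.4] q6 -1.65
turn deg -0.1 angular [ 0.001 -0.     0.002] dp (after turn) [0.007 0.007 0.002]
```

Call:
{"method": "arm_command", "body": {"series": [{"dp":[0,0.005,0],"angular":[0,0,0.002],"gripper":42},{"dp":[0,0,0],"angular":[0,0,0],"gripper":42},{"dp":[0,0,0],"angular":[0,0,0],"gripper":42},{"dp":[0,0,0],"angular":[0,0,0],"gripper":42},{"dp":[0,0,0],"angular":[0,0,0],"gripper":42},{"dp":[0,0,0],"angular":[0,0,0],"gripper":42},{"dp":[0,0,0],"angular":[0,0,0],"gripper":42},{"dp":[0,0,0],"angular":[0,0,0],"gripper":42}], "grip_force": 40}}

```text
clock: 52.85
position: [0.6464, -0.1639, -0.0287]
ee_rot: [0.562, -0.429, 0.562, 0.428]
contact_force: [0.4, 0.1, -0.6]
width: 0.0512
```

```bash
python3 -c "
from h import *
plan(.6485,.1425,.19,45)
print('alt');plan(.6485,.1425,.19,135)"
```

```text
t 52.85 p [ 0.6464 -0.1639 -0.0287] jaw 74.6 down [ 0.    -0.001 -1.   ] w 0.0512 F [ 0.4  0.1 -0.6] q6 -1.65
turn deg -29.6 angular [ 0.329 -0.     0.   ] dp (after turn) [-1.822  1.793  1.818]
alt
t 52.85 p [ 0.6464 -0.1639 -0.0287] jaw 74.6 down [ 0.    -0.001 -1.   ] w 0.0512 F [ 0.4  0.1 -0.6] q6 -1.65
turn deg 60.4 angular [-0.671 -0.001  0.   ] dp (after turn) [-1.822 -1.818  1.793]
```

Call:
{"method": "arm_command", "body": {"series": [{"dp":[-0.08,0,0],"angular":[0,0,0],"gripper":42},{"dp":[-0.2,0,0],"angular":[0,0,0],"gripper":42},{"dp":[-0.3,0,0],"angular":[0,0,0],"gripper":42},{"dp":[-0.35,0,0],"angular":[0.11,0,0],"gripper":42},{"dp":[-0.35,0,0],"angular":[0.11,0,0],"gripper":42},{"dp":[-0.3,0,0],"angular":[0.11,0,0],"gripper":42},{"dp":[-0.1,0.18,0.18],"angular":[0,0,0],"gripper":42},{"dp":[0,0.25,0.25],"angular":[0,0,0],"gripper":42}]}}

```text
clock: 53.85
position: [0.6472, -0.0922, 0.182]
ee_rot: [0.656, -0.263, 0.657, 0.262]
contact_force: [-0.4, -0.3, -1.2]
width: 0.0512
```

```bash
python3 -c "
from h import *
plan(.6485,.1425,.15,45)"
```

```text
t 53.85 p [ 0.6472 -0.0922  0.182 ] jaw 43.6 down [ 0.    -0.001 -1.   ] w 0.0512 F [-0.4 -0.3 -1.2] q6 -1.01
turn deg 1.4 angular [-0.015 -0.     0.001] dp (after turn) [0.267 1.375 1.391]
```

Call:
{"method": "arm_command", "body": {"series": [{"dp":[0,0.28,0.28],"angular":[-0.015,0,0],"gripper":42},{"dp":[0,0.28,0.28],"angular":[0,0,0],"gripper":42},{"dp":[0,0.28,0.28],"angular":[0,0,0],"gripper":42},{"dp":[0,0.25,0.25],"angular":[0,0,0],"gripper":42},{"dp":[0,0.15,0.15],"angular":[0,0,0],"gripper":42},{"dp":[0,0.06,0.06],"angular":[0,0,0],"gripper":42},{"dp":[0,0,0],"angular":[0,0,0],"gripper":42},{"dp":[0,0,0],"angular":[0,0,0],"gripper":42}]}}

```text
clock: 54.85
position: [0.6469, 0.1364, 0.1859]
ee_rot: [0.654, -0.272, 0.652, 0.27]
contact_force: [0.4, -0.9, -1.6]
width: 0.0514
```

```bash
python3 -c "
from h import *
plan(.6485,.1425,.115,45)"
```

```text
t 54.85 p [0.6469 0.1364 0.1859] jaw 45.1 down [ 0.004 -0.002 -1.   ] w 0.0514 F [ 0.4 -0.9 -1.6] q6 -0.68
turn deg -0.1 angular [0.001 0.001 0.003] dp (after turn) [0.591 0.026 0.046]
```

Call:
{"method": "arm_command", "body": {"series": [{"dp":[0,0.026,0.046],"angular":[0,0.001,0.003],"gripper":42},{"dp":[0.1,0,0],"angular":[0,0,0],"gripper":42},{"dp":[0.17,0,0],"angular":[0,0,0],"gripper":42},{"dp":[0.17,0,0],"angular":[0,0,0],"gripper":42},{"dp":[0.1,0,0],"angular":[0,0,0],"gripper":42},{"dp":[0,0,0],"angular":[0,0,0],"gripper":42},{"dp":[0,0,0],"angular":[0,0,0],"gripper":42},{"dp":[0,0,0],"angular":[0,0,0],"gripper":42}]}}

```text
clock: 55.85
position: [0.6494, 0.1385, 0.1175]
ee_rot: [0.653, -0.27, 0.654, 0.269]
contact_force: [0.1, 1.1, -0.1]
width: 0.0508
```

```bash
python3 -c "
from h import *
plan(.6485,.1425,.0935,45)"
```

```text
t 55.85 p [0.6494 0.1385 0.1175] jaw 44.8 down [-0.001 -0.001 -1.   ] w 0.0508 F [ 0.1  1.1 -0.1] q6 -0.68
turn deg 0.2 angular [-0.002 -0.001 -0.   ] dp (after turn) [0.2   0.029 0.018]
```

Call:
{"method": "arm_command", "body": {"series": [{"dp":[0,0.029,0.018],"angular":[-0.002,-0.001,0],"gripper":42},{"dp":[0,0,0],"angular":[0,0,0],"gripper":42},{"dp":[0.05,0,0],"angular":[0,0,0],"gripper":42},{"dp":[0.07,0,0],"angular":[0,0,0],"gripper":42},{"dp":[0.05,0,0],"angular":[0,0,0],"gripper":42},{"dp":[0.01,0,0],"angular":[0,0,0],"gripper":42},{"dp":[0,0,0],"angular":[0,0,0],"gripper":42},{"dp":[0,0,0],"angular":[0,0,0],"gripper":42}]}}

```text
clock: 56.85
position: [0.6489, 0.143, 0.0953]
ee_rot: [0.654, -0.271, 0.653, 0.271]
contact_force: [0.5, 0.5, -0.7]
width: 0.0513
```

```bash
python3 -c "
from h import *
plan(.6485,.1425,.0933,45)"
```

```text
t 56.85 p [0.6489 0.143  0.0953] jaw 45.0 down [ 0.002  0.001 -1.   ] w 0.0513 F [ 0.5  0.5 -0.7] q6 -0.67
turn deg -0.0 angular [0.    0.001 0.   ] dp (after turn) [ 0.016 -0.001 -0.005]
```

Call:
{"method": "arm_command", "body": {"series": [{"dp":[0.008,0,0],"angular":[0,0,0],"gripper":42},{"dp":[0.008,0,0],"angular":[0,0,0],"gripper":42},{"dp":[0.007,0,0],"angular":[0,0,0],"gripper":42},{"dp":[0,0,0],"angular":[0,0,0],"gripper":42},{"dp":[0,0,0],"angular":[0,0,0],"gripper":42},{"dp":[0,0,0],"angular":[0,0,0],"gripper":42},{"dp":[0,0,0],"angular":[0,0,0],"gripper":42},{"dp":[0,0,0],"angular":[0,0,0],"gripper":42}]}}

```text
clock: 57.85
position: [0.6494, 0.143, 0.0934]
ee_rot: [0.654, -0.271, 0.652, 0.271]
contact_force: [-1.0, 0.3, -0.7]
width: 0.0512
```

```bash
python3 -c "
from h import *
plan(.6485,.1425,.0933,45)"
```

```text
t 57.85 p [0.6494 0.143  0.0934] jaw 45.0 down [ 0.003  0.001 -1.   ] w 0.0512 F [-1.   0.3 -0.7] q6 -0.67
turn deg -0.0 angular [0.    0.002 0.001] dp (after turn) [ 0.001  0.003 -0.008]
```

The commanded travel is no longer followed in full, so the tin is at contact. One more small press, then release and rise.

Call:
{"method": "arm_command", "body": {"series": [{"dp":[0.008,0,0],"angular":[0,0,0],"gripper":42},{"dp":[0,0,0],"angular":[0,0,0],"gripper":42},{"dp":[0,0,0],"angular":[0,0,0],"gripper":75},{"dp":[0,0,0],"angular":[0,0,0],"gripper":75},{"dp":[0,0,0],"angular":[0,0,0],"gripper":75},{"dp":[-0.15,0,0],"angular":[0,0,0],"gripper":75},{"dp":[-0.35,0,0],"angular":[0,0,0],"gripper":75},{"dp":[-0.4,0,0],"angular":[0,0,0],"gripper":75}]}}

```text
clock: 58.85
position: [0.6463, 0.1426, 0.1979]
ee_rot: [0.651, -0.27, 0.656, 0.272]
contact_force: [0.9, 0.2, 0.6]
width: 0.0751
```

Call:
{"method": "arm_command", "body": {"series": [{"dp":[-0.2,0,0],"angular":[0,0,0],"gripper":75},{"dp":[0,-0.2,-0.25],"angular":[0,0,0],"gripper":75},{"dp":[0,-0.3,-0.35],"angular":[0,0,0],"gripper":75},{"dp":[0,-0.3,-0.35],"angular":[0,0,0],"gripper":75},{"dp":[0,-0.3,-0.35],"angular":[0,0,0],"gripper":75},{"dp":[0,-0.3,-0.35],"angular":[0,0,0],"gripper":75},{"dp":[0,0,0],"angular":[0,0,0],"gripper":75},{"dp":[0,0,0],"angular":[0,0,0],"gripper":75}]}}

```text
clock: 59.85
position: [0.629, -0.1222, 0.2277]
ee_rot: [0.655, -0.272, 0.651, 0.271]
contact_force: [0.2, 1.1, -0.5]
width: 0.0746
```

```bash
python3 -c "
from h import *
s=get_state();print(s['clock'],s['position'],s['contact_force'])
d=get_image('side');t=get_image('top')
for n,x,b in(('side',d,(170,140,290,300)),('top',t,(170,120,270,220))):
  P=cloud(x);h=cv2.cvtColor(x['image'],cv2.COLOR_BGR2HSV);Q=blob(P,h,b,(.147,.165),(0,0,0),(180,60,255));rep('tin '+n,Q)
P=cloud(d);h=cv2.cvtColor(d['image'],cv2.COLOR_BGR2HSV)
for n,z in(('green',.066),('orange',.122)):rep(n,blob(P,h,(170,140,290,300),(z-.007,z+.006),*BOX[n]))
near=np.hypot(P[...,0]-.461,P[...,1]+.0134)<.06
B=P[near&(cv2.inRange(h,np.array((5,90,60)),np.array((20,255,255)))>0)];print('lid',np.percentile(B[:,2],[2,50,98]).round(3))
for n,p0,a in(('dip','top',(355,185,395,260)),('clip','top',(180,200,200,245))):
  m=[cv2.absdiff(np.load('top0.npz')['image'],t['image'])[a[1]:a[3],a[0]:a[2]].max(-1)];print(n,'changed px',(m[0]>40).sum())
cv2.imwrite('pics/z.png',np.hstack([d['image'][120:320,150:390],t['image'][120:320,160:420]])[:, :500])"
```

```text
59.85 [ 0.62903924 -0.12223196  0.22774337] [ 0.15418898  1.12265373 -0.48034048]
tin side 452 mean [0.6469 0.1481 0.1533] rect [647.  144.9] [53.2 55.4] 46.1 circ [648.  143.9] 35.8 z [0.1479 0.1537 0.156 ]
tin top 656 mean [0.65   0.1409 0.1538] rect [650.7 141. ] [52.  55.2] 44.8 circ [650.6 140.5] 34.7 z [0.1498 0.1539 0.1573]
green 130 mean [0.6416 0.1628 0.0648] rect [646. 162.] [77.3 41.8] 2.8 circ [646.8 145. ] 38.8 z [0.0596 0.0652 0.0694]
orange 119 mean [0.6414 0.1624 0.1202] rect [648.6 161.4] [76.7 41.7] 0.6 circ [648.8 143.9] 38.4 z [0.1157 0.1208 0.1235]
lid [0.075 0.084 0.116]
dip changed px 318
clip changed px 0
```

View pics/z.png

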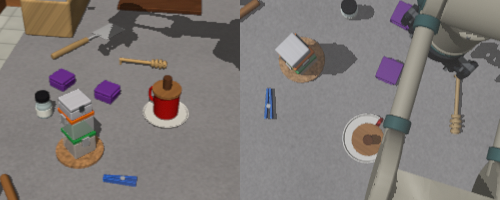

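The last picture shows the tower upright on the coaster (75,125), the lidded cup on the saucer (165,100), and the dipper and clip where they were. The tower tops are at 0.066, 0.122 and 0.154, as they should be. The robot touches nothing, so I'm handing in.

```bash
python3 -c "
from h import *
sign_off()"
```

```text
the job is handed in; nothing more can be done
```

I've done the job in the order asked and handed it in at about 60 s on the robot's clock.

- **Cup and lid:** The cup stands upright on the saucer within about 1 mm of its centre. The lid is seated level, with its disc top at 84 mm as expected.
- **Tower:** Green, orange and tin stand on the coaster, with tops at 66, 122 and 154 mm as expected. Green is within about 1 mm of the coaster's centre. Orange sits about 2–3 mm off green, and I left it there. The tin is 1–3 mm from both.
- **Dipper and clip:** The clip's pixels did not change at all. The dipper area showed 318 changed pixels, which I put down to the arm and its shadow over it; the dipper appears in the same place in the picture.

**Checks that disagreed:**
- The reported TCP was a constant 34 mm lower than the fingertips the camera saw. I allowed for it throughout, and each contact height came out as predicted.
- The first grip on the cup slid about 9 mm off-centre, so I opened, re-centred and regripped before lifting.
- The two cameras differed by about 4 mm in y, so I averaged them.
- When the tin was set down the force reading was too noisy to show contact clearly, but its height afterwards confirms it is seated.

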